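# Load lacquered egg cups into the UV curing lamp with tongs

### The job

The turned egg cups on the plywood board are wet with lacquer, so never touch them with the gripper: with the tongs, take each by its stem and stand it upright on the lamp's base plate, wholly under the lamp head and clear of the other cups. When all stand there, slide the lamp's dimmer from its low end up to the long line on its scale. Finish with the tongs lying flat on the rubber mat, and leave the other things on the bench where they are.

Things in the scene. Friction and masses are not known exactly. Their poses are not given: they have to be found in the camera images.
- cup1: Wet turned wooden egg cup, 72 mm high, 3 or 4 of the five alike cups are there (the others are absent). Origin at the centre of its underside, z up. Foot 56 mm across up to 9 mm high, stem 20 mm across from 9 to 42 mm, cup 46 mm across from 42 mm to the rim. 40 to 75 g. It starts on the plywood board.
- cup2: Wet turned wooden egg cup, 72 mm high, 3 or 4 of the five alike cups are there (the others are absent). Origin at the centre of its underside, z up. Foot 56 mm across up to 9 mm high, stem 20 mm across from 9 to 42 mm, cup 46 mm across from 42 mm to the rim. 40 to 75 g. It starts on the plywood board.
- cup3: Wet turned wooden egg cup, 72 mm high, 3 or 4 of the five alike cups are there (the others are absent). Origin at the centre of its underside, z up. Foot 56 mm across up to 9 mm high, stem 20 mm across from 9 to 42 mm, cup 46 mm across from 42 mm to the rim. 40 to 75 g. It starts on the plywood board.
- cup4: Wet turned wooden egg cup, 72 mm high, 3 or 4 of the five alike cups are there (the others are absent). Origin at the centre of its underside, z up. Foot 56 mm across up to 9 mm high, stem 20 mm across from 9 to 42 mm, cup 46 mm across from 42 mm to the rim. 40 to 75 g. It starts on the plywood board.
- cup5: Wet turned wooden egg cup, 72 mm high, 3 or 4 of the five alike cups are there (the others are absent). Origin at the centre of its underside, z up. Foot 56 mm across up to 9 mm high, stem 20 mm across from 9 to 42 mm, cup 46 mm across from 42 mm to the rim. 40 to 75 g. It starts on the plywood board.
- tongs: Sprung steel tongs lying flat, 240 mm long, 24 mm high, 100 g. Origin on the underside midway between the thumb plates; x to the jaws, z up. Squeeze them by the thumb plates: flat outer faces on both arms, 42 mm long in x, 24 mm high. Over the plates: 53 mm sprung open, 34 mm with a cup's stem in the jaws. Beyond the plates the arms are 14 mm high, 5 to 19 mm above the underside.
- tongs_tip (a point): Middle between the jaws: a gripped stem's axis comes here. 125 mm ahead of the tongs' origin, 12 mm above their underside; axes as the tongs. Jaws: shallow Vs 33 mm long, 14 mm high, ending 17 mm ahead of this point. Gap between them 60 mm sprung open, 40 mm when squeezed to 46 mm over the plates.
- tongs_bow (a point): Rear end of the tongs, near their spring barrel (34 mm across): 85 mm behind the tongs' origin, 12 mm above their underside.
- tongs_arm_l (a joint): Angle of the tongs' left arm (rad): 0 sprung open, 0.12 closed on a stem, about 0.15 shut empty; both arms move alike, turning about the barrel 78 mm behind the origin. The spring pushes each thumb plate out with about 3 N when open, 6 N squeezed to 46 mm, 10 N closed on a stem: squeezed to 46 mm they can be carried with open jaws; 25 to 40 N grips a cup.
- lamp: UV curing lamp, fixed. Origin under its base plate's centre; x to its rear, its front is open. Base plate 160 (x) x 400 (y) x 6 mm. Lamp head 140 x 380 mm, centred over it, 125 to 170 mm high: two bars with a 50 mm slot between, 18 mm posts at x 68, y +-187 mm. The gripper does not fit under it. A cup is wholly under it with its centre within 42 mm in x, 160 mm in y of the plate's.
- board: Plywood board the cups start on, fixed, 210 (x) x 280 (y) x 12 mm, origin at the centre of its underside.
- mat: Black rubber mat for the tongs, fixed, 310 (x) x 140 (y) x 3 mm, origin at the centre of its underside; the tongs start on it.
- dimmer (a joint): Travel of the dimmer's fader knob (m): 0 at the low end, up to 0.120. It starts between 0 and 0.025. The long line of the scale is at 0.080. It resists with about 1.5 N and stays where it is left.
- dimmer_top (a point): Centre of the top of the fader knob (22 mm along the track, 26 mm across, 34 mm high; its top is 91 mm above the bench). Its x axis points along the track in the rising direction.
- dimmer_mark (a point): Point on the track, on top of the grey dimmer box (210 x 110 x 55 mm high, fixed), level with the long white line: the knob's centre must come over it. x axis along the track, rising.
- spray: Bystander: spray can, 66 mm across, 200 mm high, standing. Leave alone. Origin under it.
- tin: Bystander: lacquer tin, 90 mm across, 110 mm high. Leave alone. Origin under it.
- chuck: Bystander: four-jaw lathe chuck lying face up, 96 mm across, 65 mm high. Leave alone. Origin under it.
- gouge: Bystander: turning gouge lying with its wooden handle, 460 mm long. Leave alone. Origin under it.
- sander: Bystander: cork sanding block, 100 x 60 x 35 mm. Leave alone. Origin under it.
Things that resemble listed ones, but are neither listed nor needed, are in the scene too. Leave any green look-alike of the cup3 alone.

How it is judged:
By the outcome, as a careful person would: the job done as asked, in the order asked, and still so for the second after the job is handed in, with the robot touching nothing.
Of cup1, cup2, cup3, cup4, cup5 only 3 to 4 are there at a start; the rules pass over those that are not, and their reading is None.
At some moment in a run one of cup1, cup2, cup3, cup4, cup5 may be knocked a few centimetres aside while the robot is not near it.
It also fails if it takes over 210 s, if anything falls off the work surface, if the arm or the gripper's body presses on something with over 40 N, if the wrist force passes 120 N, or if a joint passes its speed limit or range.

### The arm

A 6-joint arm with a two-finger parallel gripper is mounted at the origin on the work surface. World frame = base frame: x ahead of the robot, y to its left, z up, the work surface at z = 0. Lengths are in m, angles in degrees, forces in N, time in s.
With the tool pointing down it reaches from about 0.4 to 0.825 m from the base axis. Payload 7 kg.
Tool frame: the origin (TCP) lies at the centre of the arm's flange, where the gripper is bolted on; the fingertips stand 178 mm ahead of it and the grasp point (between the pads) lies 159 mm ahead of it; x points along the fingers, y is the direction in which the jaws open and shut, and the axes are right-handed (so a half turn about x gives the same grasp; the last joint's range is limited). The gripper opens to 88 mm and grips with 3 to 60 N. Pads are 19 mm wide; open, the fingers measure 130 mm over their backs; the gripper's body (78 mm by 193 mm) begins 47 mm behind the grasp point.
Start: joints at [80.907, 20.546, 0.682, 0, -70.136, -16.507], TCP at [0.292, 0.609, 0.405] pointing down, gripper open.
Joint ranges: [-176.03, 176.03], [-82.01, 121.73], [-58.28, 71.71], [-173.87, 95.51], [-174.79, -0.11], [-173.66, 173.66]. Speed limits (degrees/s): [136.94, 136.94, 172.46, 180, 180, 180].

### API

Orientations are given as [roll, pitch, yaw] about the fixed x, y, z axes, in that order (R = Rz(yaw) Ry(pitch) Rx(roll)).
In Python, from plant import ctrl gives the robot as it stands. The module is installed in compiled form; this text tells all that it offers.
- The arm moves only by the shell command python3 -m inch 'ROWS'. ROWS is JSON, one flat list of numbers, 7 for each row, row after row: the shift along the tool's x, y, z in m, then the turn, a rotation vector about the tool's x, y, z in degrees, then the finger opening in m, from 0 to 0.0876. In form: [dx, dy, dz, rx, ry, rz, hand, dx, dy, dz, rx, ry, rz, hand, ...]. A call has 1 to 20 rows; each row shifts and turns the pose as measured when the row begins, along the tool's axes as they then stand; what a row does not reach is not made up. A row lasts 1/8 s, in which the tool goes at most 62.5 mm and 10.7 degrees, less where a joint would pass 70% of its speed; a pose out of reach is approached as far as the arm can. A call with a gripper value outside its range is refused whole. The fingers move at their own pace and stop on an object; the grip force is fixed at half the most. Time passes only in rows, so rows that do not move let the fingers close. It gives the time, the measured TCP pose, the force and the opening at its end, in the units of the state.
- ctrl.get_obs(): the state, without advancing time (a new reading comes with each control period).
- ctrl.snapshot(name): name is "side" or "top" or "wrist"; returns a dict with "color" (480x640x3 uint8, red, green, blue), "depth" (480x640 float32, m along the optical axis (not along the pixel's ray), 0 where there is no reading), "K" (3x3 intrinsics, pixels), "k1" (the pictures are not rectified: a ray, as slopes to the right and down, at radius r is drawn at 1 + k1 r^2 times it, then the intrinsics apply), "position" and "attitude" of the camera in the world; the wrist camera has in their place "hand_eye" (4x4, takes a point from camera to tool coordinates, whose origin is the TCP and whose axes are the tool frame's). Camera axes: x right, y up, looking along -z (the intrinsics and any distortion apply to the point x, -y, -z); pixel columns grow to the right and rows downward; lengths in m; the calibration is good to about 2 mm. A picture is of the moment at which its call begins: read the wrist's pose just before it.
- ctrl.close_job(): hands the job in, once; it reports no verdict.
The state is a dict: "clock": time; "joint_pos": joint angles; "qvel": joint speeds; "tau": joint torques, N m; "tool_pos": TCP position; "orientation": TCP orientation; "force": force on the tool from outside, world axes, zero at the start; "moment": the same for the moment, N m; "opening": finger opening in m.
Only numpy, scipy, OpenCV 4.12 (cv2) and the standard library are available. Lean on these libraries where they do the work, as an engineer would, in place of code of your own. Each camera call takes 0.05 s, during which the arm holds its last target.

## Working session

There is one attempt and no reset: what is moved stays moved. The work goes in short steps, Python scripts to look and compute and a shell command to move; the robot and the scene stay as the last step left them, time stands still between calls to the robot, and variables do not carry over. Pictures are saved under pics/ and viewed, and the job is handed in when it is done.

```bash
mkdir -p pics; ls; python3 - <<'E'
from plant import ctrl
import cv2
print(ctrl.get_obs())
for n in ["side","top","wrist"]:
    s=ctrl.snapshot(n)
    cv2.imwrite(f"pics/{n}0.png",s["color"][:,:,::-1])
    print(n,{k:v for k,v in s.items() if k not in("color","depth")})
E
```

```text
pics
{'clock': 0.0, 'joint_pos': array([ 8.09073899e+01,  2.05917429e+01,  6.33978602e-01, -2.09367958e-02,
       -7.01337157e+01, -1.65071054e+01]), 'qvel': array([-0.00143646, -0.06914713,  0.00370937, -0.00522657, -0.06078958,
        0.06930481]), 'tau': array([ 2.76781182e-03, -5.82729328e+01,  2.93051898e+01,  6.99731380e+00,
        6.89771390e-03, -1.54028357e-04]), 'tool_pos': array([0.29156819, 0.60857237, 0.40371794]), 'orientation': array([  94.36665692,   89.906426  , -111.24018923]), 'force': array([0.02981959, 0.61354255, 0.87372675]), 'moment': array([ 0.004114  , -0.00317869,  0.01268026]), 'opening': 0.08801762289855677}
side {'K': array([[462.99015144,   0.        , 323.12162219],
       [  0.        , 462.99015144, 238.24870329],
       [  0.        ,   0.        ,   1.        ]]), 'k1': -0.12373591020666913, 'position': array([ 0.42340579, -0.82889089,  0.69932217]), 'attitude': array([55.40412125, -0.38710072, -9.35231407])}
top {'K': array([[496.26965985,   0.        , 326.89349775],
       [  0.        , 496.26965985, 231.44315164],
       [  0.        ,   0.        ,   1.        ]]), 'k1': -0.10548228058306042, 'position': array([0.45351689, 0.0794066 , 1.27259698]), 'attitude': array([  5.73952715,  -0.96361175, -89.63501394])}
wrist {'K': array([[406.33931897,   0.        , 319.33056628],
       [  0.        , 406.33931897, 235.96323975],
       [  0.        ,   0.        ,   1.        ]]), 'k1': 0.026522140807393395, 'hand_eye': array([[-3.85441343e-04,  3.09905594e-01, -9.50767256e-01,
         1.95516738e-02],
       [ 9.99999477e-01, -7.81225296e-04, -6.60042956e-04,
         3.79912767e-04],
       [-9.47314435e-04, -9.50767013e-01, -3.09905130e-01,
        -8.48942248e-02],
       [ 0.00000000e+00,  0.00000000e+00,  0.00000000e+00,
         1.00000000e+00]])}
```

View pics/top0.png

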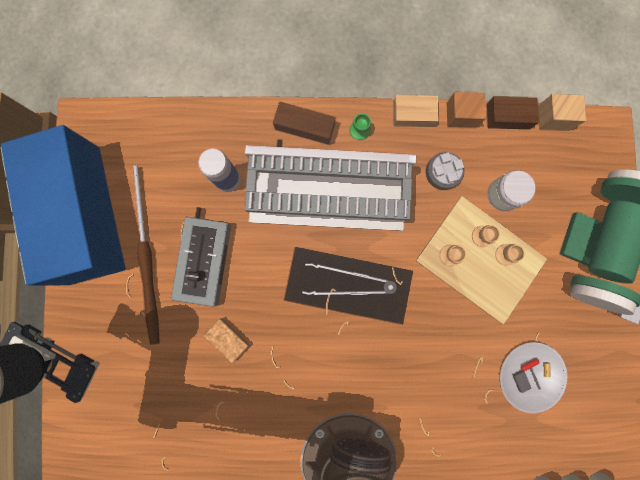

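View pics/side0.png

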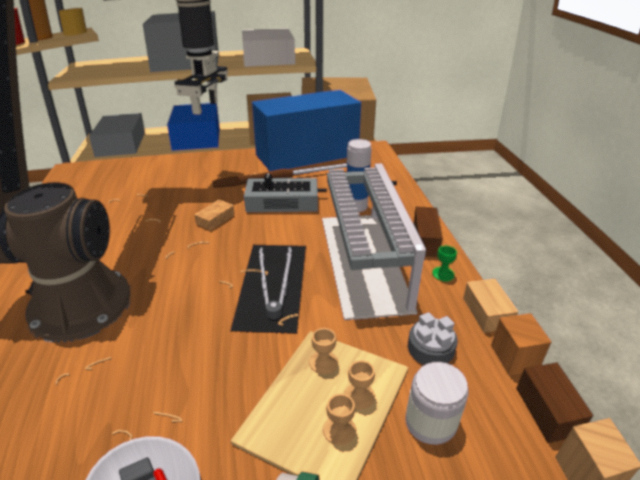

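View pics/wrist0.png

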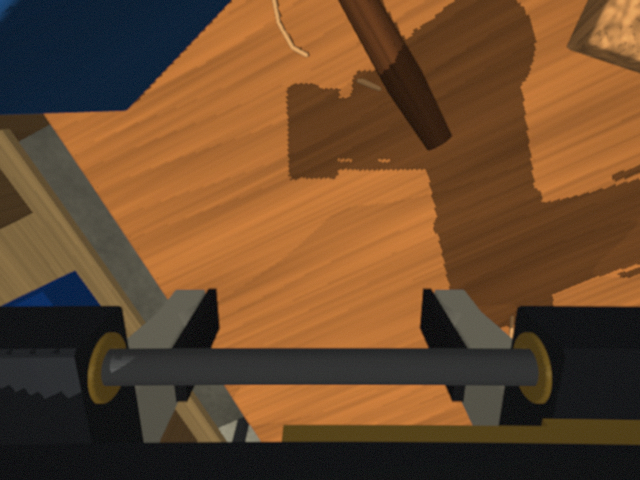

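```bash
cat > h.py <<'E'
import numpy as np, cv2
from scipy.spatial.transform import Rotation as R
from plant import ctrl
def tool():
    o=ctrl.get_obs(); return np.array(o["tool_pos"]),R.from_euler("xyz",o["orientation"],degrees=True).as_matrix(),o
def snap(n,save=None):
    p,Rm,o=tool(); s=ctrl.snapshot(n)
    if n=="wrist":
        he=s["hand_eye"]; s["Rw"]=Rm@he[:3,:3]; s["pw"]=p+Rm@he[:3,3]
    else:
        s["Rw"]=R.from_euler("xyz",s["attitude"],degrees=True).as_matrix(); s["pw"]=np.array(s["position"])
    if save: cv2.imwrite(f"pics/{save}.png",s["color"][:,:,::-1])
    return s
def rays(s,uv):
    uv=np.asarray(uv,float).reshape(-1,2);K=s["K"]
    d=(uv-[K[0,2],K[1,2]])/[K[0,0],K[1,1]]
    x=d.copy()
    for _ in range(30):
        r2=(x**2).sum(1,keepdims=True); x=d/(1+s["k1"]*r2)
    return np.c_[x[:,0],-x[:,1],-np.ones(len(x))]
def atz(s,uv,z):
    d=rays(s,uv)@s["Rw"].T; t=(z-s["pw"][2])/d[:,2]; return s["pw"]+d*t[:,None]
def cloud(s):
    h,w=s["depth"].shape; u,v=np.meshgrid(np.arange(w),np.arange(h))
    r=rays(s,np.c_[u.ravel(),v.ravel()])
    P=s["pw"]+(r*s["depth"].reshape(-1,1))@s["Rw"].T
    P[s["depth"].ravel()<=0]=np.nan
    return P.reshape(h,w,3)
def proj(s,P):
    q=(np.asarray(P).reshape(-1,3)-s["pw"])@s["Rw"]; x=np.c_[q[:,0],-q[:,1]]/-q[:,2:]
    r2=(x**2).sum(1,keepdims=True); x=x*(1+s["k1"]*r2); K=s["K"]
    return x*[K[0,0],K[1,1]]+[K[0,2],K[1,2]]
def head():
    p,Rm,o=tool(); z=Rm[:,2]; return np.degrees(np.arctan2(z[1],z[0]))
def go(gx,gy,gz,h):
    "delta to put grasp point at g with heading h (tool z), tool down; prints tool-frame shift and rotvec"
    p,Rm,o=tool(); a=np.radians(h)
    zt=np.array([np.cos(a),np.sin(a),0]);xt=np.array([0,0,-1.]);yt=np.cross(zt,xt)
    Rt=np.c_[xt,yt,zt]; pt=np.array([gx,gy,gz])-.159*xt
    d=Rm.T@(pt-p); rv=R.from_matrix(Rm.T@Rt).as_rotvec(degrees=True)
    g=p+.159*Rm[:,0]
    print("at g",g.round(4),"head %.2f tilt"%head(),Rm[2,1:].round(4),"open %.4f"%o["opening"],"F",o["force"].round(1),"t %.2f"%o["clock"])
    print("shift",d.round(4),"turn",rv.round(2))
E
python3 - <<'E'
from h import *
go(.5,0,.3,0)
s=snap("top"); P=cloud(s)
for uv in [(454,254),(487,235),(512,254)]:
    x0,y0=uv; W=P[y0-30:y0+30,x0-30:x0+30].reshape(-1,3); 
    print(uv,"topz",np.nanmax(W[:,2]))
M=(P[...,2]>.076)&(P[...,2]<.095)
M[:200]=0;M[:,:430]=0;M[300:]=0;M[:,550:]=0
n,l,st,c=cv2.connectedComponentsWithStats(M.astype(np.uint8))
for i in range(1,n):
    if st[i,4]>20:
        Q=P[l==i]; print(c[i],st[i,4],Q.mean(0).round(4),((Q.max(0)+Q.min(0))/2).round(4),(np.ptp(Q,axis=0)).round(4))
for nm,uv in dict(knob=(198,274),box=(200,230),board=(460,210),mat=(330,290),base=(270,220),bow=(390,288)).items():
    print(nm,P[uv[1],uv[0]].round(4))
I=s["color"][:,:,::-1]
cv2.imwrite("pics/c1.png",cv2.resize(I[235:330,275:425],None,fx=5,fy=5))
cv2.imwrite("pics/c2.png",cv2.resize(I[190:330,410:560],None,fx=4,fy=4))
cv2.imwrite("pics/c3.png",cv2.resize(I[200:315,160:240],None,fx=5,fy=5))
cv2.imwrite("pics/c4.png",cv2.resize(I[140:235,235:425],None,fx=4,fy=4))
E
```

```text
at g [0.2915 0.6084 0.2449] head 154.40 tilt [ 0.0013 -0.0002] open 0.0876 F [0.4 0.2 0.6] t 0.15
shift [-0.0544  0.4589 -0.451 ] turn [ 1.544e+02 -1.000e-01 -1.000e-02]
(454, 254) topz 0.08967750768083849
(487, 235) topz 0.09237493059810431
(512, 254) topz 0.08874449983601407
[508.83333333 203.26190476] 42 [ 0.6465 -0.3888  0.0858] [ 0.6478 -0.3929  0.0859] [0.0151 0.0385 0.018 ]
[490.00952381 233.41904762] 105 [ 0.5717 -0.34    0.0821] [ 0.5717 -0.3416  0.0821] [0.0426 0.0428 0.0118]
[456.15 253.85] 100 [ 0.5212 -0.2543  0.082 ] [ 0.521  -0.2556  0.0829] [0.0439 0.0429 0.0135]
[514.61165049 253.00970874] 103 [ 0.5238 -0.4013  0.0818] [ 0.5238 -0.4033  0.0824] [0.0397 0.0442 0.0127]
knob [0.4682 0.3682 0.0844]
box [0.5765 0.3723 0.0606]
board [ 0.6396 -0.2872  0.0091]
mat [0.4316 0.05   0.0044]
base [0.6099 0.2058 0.0018]
bow [ 0.4376 -0.1     0.0266]
```

View pics/c1.png

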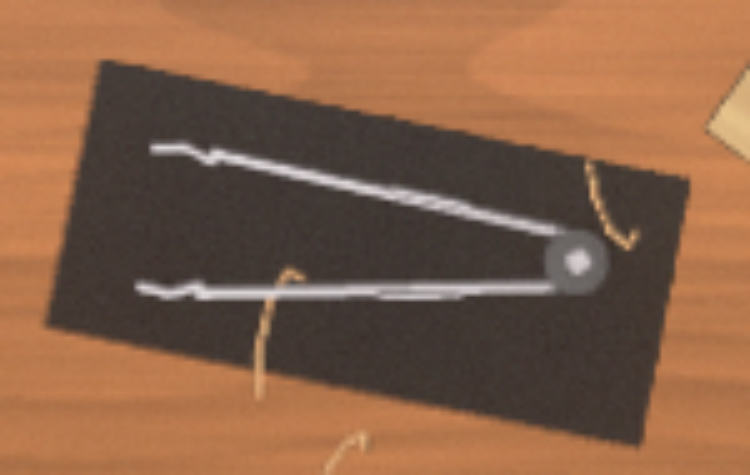

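View pics/c2.png

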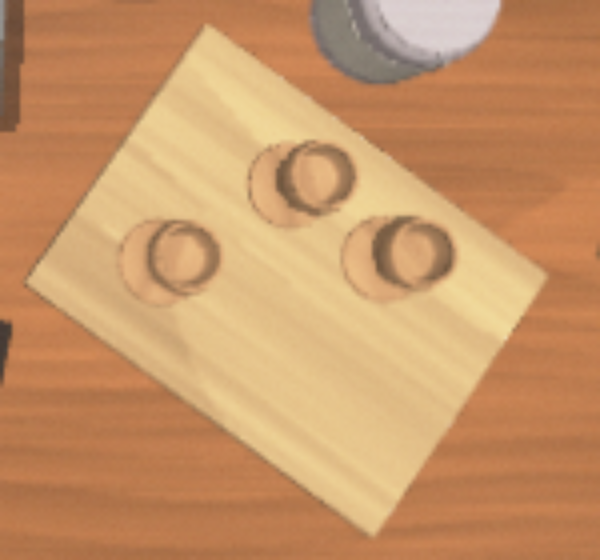

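View pics/c3.png

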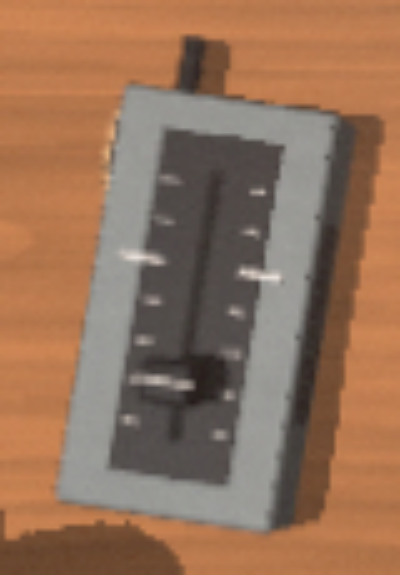

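View pics/c4.png

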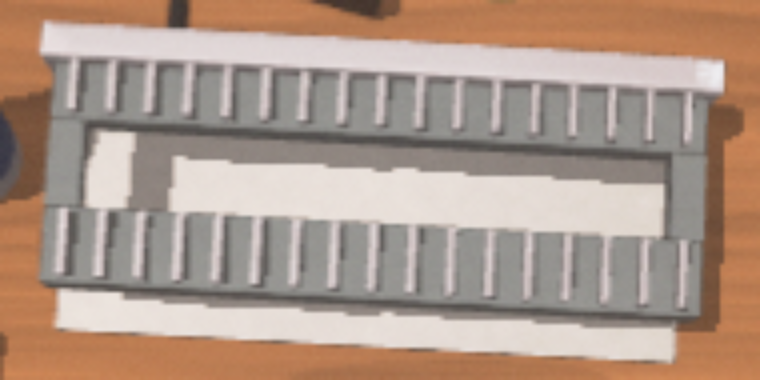

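```bash
python3 - <<'E'
from h import *
s=snap("top")
f=lambda c,o,k,z: atz(s,np.array(c)/k+np.array(o)-0.4,z)
bow=f([(577,262)],(275,235),5,.027)[0]; j=f([(150,148),(138,287)],(275,235),5,.021)
m=j.mean(0); d=m-bow; print("bow",bow.round(4),"jaws",j.round(4),"len",np.hypot(*d[:2]),"head",np.degrees(np.arctan2(d[1],d[0])))
u=d[:2]/np.hypot(*d[:2]); print("origin from bow",bow[:2]+u*.078,"from jaw",m[:2]-u*.142)
mm=f([(103,60),(690,180),(640,445),(47,325)],(275,235),5,.003); print("mat",mm.round(4),mm.mean(0).round(4))
b=f([(57,328),(675,361)],(235,140),4,.006); print("basefront",b.round(4),np.linalg.norm(b[1]-b[0]))
hd=f([(42,285),(700,316)],(235,140),4,.170); print("headfront",hd.round(4),np.linalg.norm(hd[1]-hd[0]))
for q,off in((b,.08),(hd,.07)):
    e=q[0]-q[1]; e/=np.linalg.norm(e); nx=np.array([e[1],-e[0],0]); print("yaw",np.degrees(np.arctan2(nx[1],nx[0])),"centre",(q.mean(0)+nx*off).round(4))
L=f([(140,256),(262,275)],(160,200),5,.056); print("line",L.round(4),L.mean(0).round(4))
T=f([(215,172),(176,438)],(160,200),5,.056); print("track",T.round(4),np.linalg.norm(T[1]-T[0]),np.degrees(np.arctan2(*(T[0]-T[1])[[1,0]])))
K=f([(165,382)],(160,200),5,.091); print("knob",K.round(4))
c=f([(317,178),(185,256),(414,253)],(410,190),4,.084);print("cups",c.round(4))
bd=f([(207,24),(547,275),(375,536),(27,283)],(410,190),4,.012);print("board",bd.round(4))
w=snap("side","side1"); I=w["color"][:,:,::-1]
cv2.imwrite("pics/s1.png",cv2.resize(I[300:480,220:480],None,fx=3,fy=3))
cv2.imwrite("pics/s2.png",cv2.resize(I[140:340,200:460],None,fx=3,fy=3))
E
```

```text
bow [ 0.4401 -0.0999  0.027 ] jaws [[0.4961 0.1148 0.021 ]
 [0.4264 0.1201 0.021 ]] len 0.21836928049236176 head 84.44482071279586
origin from bow [ 0.44766609 -0.02227619] from jaw [ 0.44750823 -0.02389925]
mat [[ 0.5416  0.1398  0.003 ]
 [ 0.482  -0.1619  0.003 ]
 [ 0.347  -0.1354  0.003 ]
 [ 0.4064  0.1667  0.003 ]] [0.4442 0.0023 0.003 ]
basefront [[ 0.6048  0.2597  0.006 ]
 [ 0.5867 -0.1383  0.006 ]] 0.39842864823944585
headfront [[ 0.6094  0.2454  0.17  ]
 [ 0.595  -0.1245  0.17  ]] 0.3701933413998688
yaw -2.602658807794955 centre [0.6757 0.0571 0.006 ]
yaw -2.2254529581931823 centre [0.6722 0.0577 0.17  ]
line [[0.5252 0.4027 0.056 ]
 [0.5165 0.3418 0.056 ]] [0.5209 0.3722 0.056 ]
track [[0.5671 0.3666 0.056 ]
 [0.4362 0.3822 0.056 ]] 0.13185977299967966 -6.7862130757788455
knob [[0.4632 0.3795 0.091 ]]
cups [[ 0.5698 -0.3363  0.084 ]
 [ 0.5216 -0.253   0.084 ]
 [ 0.5241 -0.3965  0.084 ]]
board [[ 0.6771 -0.2908  0.012 ]
 [ 0.5143 -0.5156  0.012 ]
 [ 0.3464 -0.3953  0.012 ]
 [ 0.508  -0.1701  0.012 ]]
```

View pics/s1.png

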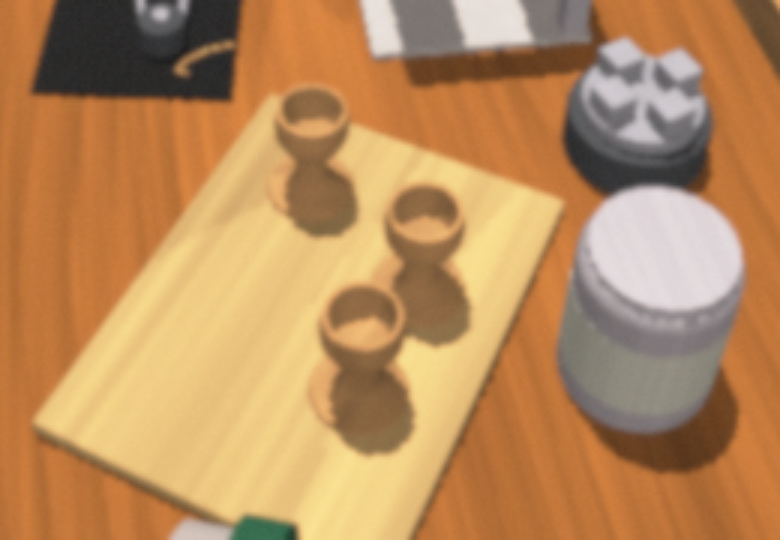

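View pics/s2.png

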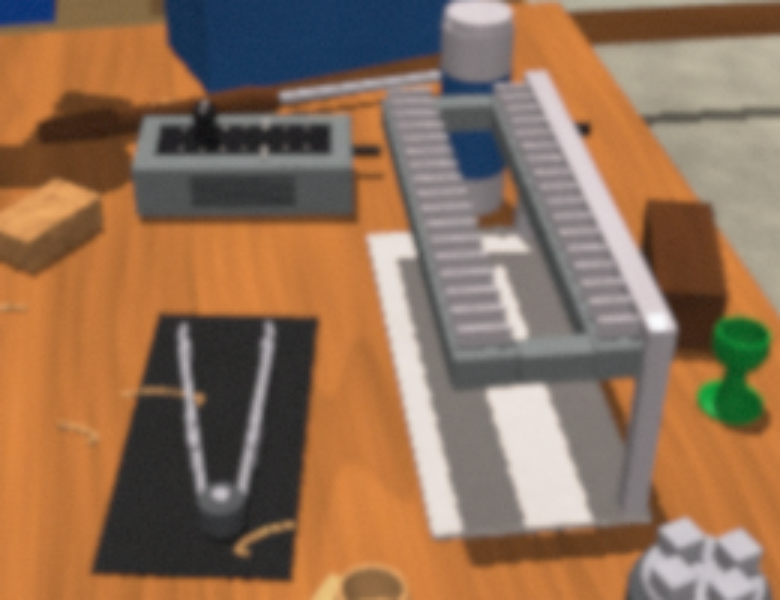

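```bash
python3 -m inch '[0,0,0,10,0,0,0.087, 0,0,0,10,0,0,0.087, 0,0,0,10,0,0,0.087, 0,0,0,10,0,0,0.087, 0,0,0,10,0,0,0.087, 0,0,0,10,0,0,0.087, 0,0,0,10,0,0,0.087]'; python3 -c "
from h import *
go(.4476,-.023,.13,84.4)"
```

```text
clock: 1.18
tool_pos: [0.2915, 0.6085, 0.4036]
orientation: [164.1, 89.9, -113.8]
force: [-0.3, -0.1, 0.2]
opening: 0.087
at g [0.2914 0.6082 0.2446] head 82.17 tilt [ 0.0005 -0.0018] open 0.0870 F [-0.3 -0.1  0.2] t 1.18
shift [ 0.1156 -0.2407 -0.6041] turn [-2.23 -0.11 -0.03]
```

```bash
python3 -m inch '[0,-0.02,-0.05,0,0,0,0.087, 0,-0.02,-0.05,0,0,0,0.087, 0,-0.02,-0.05,0,0,0,0.087, 0,-0.02,-0.05,0,0,0,0.087, 0,-0.02,-0.05,0,0,0,0.087, 0,-0.02,-0.05,0,0,0,0.087, 0,-0.02,-0.05,0,0,0,0.087, 0,-0.02,-0.05,0,0,0,0.087, 0,-0.02,-0.05,0,0,0,0.087, 0.02,-0.02,-0.05,0,0,0,0.087, 0.03,-0.02,-0.05,0,0,0,0.087, 0.03,-0.02,-0.05,0,0,0,0.087]'; python3 -c "
from h import *
go(.4476,-.023,.13,84.4)
snap('wrist','w1')"
```

```text
clock: 2.68
tool_pos: [0.4497, -0.0346, 0.3262]
orientation: [-64.6, 89.3, 17.8]
force: [1.4, 1.2, -0.3]
opening: 0.0871
at g [ 0.4516 -0.034   0.1673] head 82.47 tilt [-0.011   0.0052] open 0.0871 F [ 1.4  1.2 -0.3] t 2.67
shift [0.0373 0.0041 0.0111] turn [-1.94  0.29  0.63]
```

View pics/w1.png

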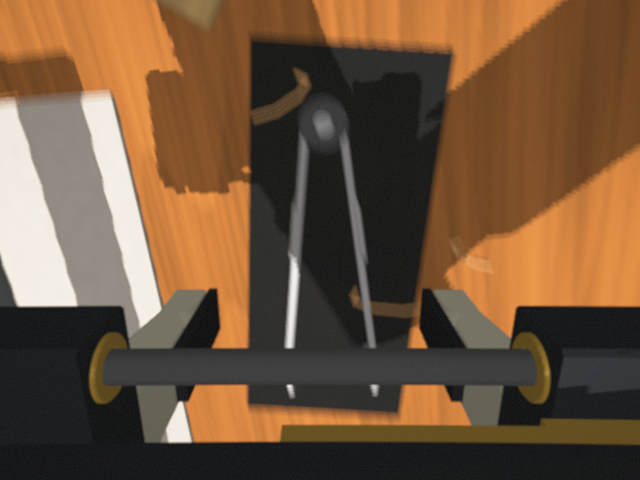

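```bash
python3 - <<'E'
from h import *
s=snap("wrist")
b=atz(s,[(323,123)],.027)[0]; j=atz(s,[(291,394),(375,393)],.016)
m=j.mean(0);d=(m-b)[:2];u=d/np.hypot(*d)
print(b,j,np.hypot(*d),np.degrees(np.arctan2(u[1],u[0])),b[:2]+.078*u,m[:2]-.142*u)
go(.4476,-.023,.13,84.4)
E
```

```text
[ 0.4383736  -0.11054237  0.027     ] [[0.49419697 0.10582295 0.016     ]
 [0.42369206 0.11402906 0.016     ]] 0.2214259879444589 84.66942234549333 [ 0.44561996 -0.0328797 ] [ 0.44575243 -0.03145988]
at g [ 0.4493 -0.0369  0.1644] head 82.09 tilt [-0.0038  0.0021] open 0.0868 F [-1.   0.5 -0.1] t 2.77
shift [0.0344 0.0031 0.0138] turn [-2.31  0.11  0.22]
```

```bash
python3 -m inch '[0.034,0.003,0.006,-2.4,0,0,0.087, 0,0,0,0,0,0,0.087, 0,0,0,0,0,0,0.087]'; python3 -c "
from h import *
go(.4476,-.023,.13,84.4)
s=snap('wrist','w2')
t=snap('top','t2')
cv2.imwrite('pics/t2c.png',cv2.resize(t['color'][235:330,275:425,::-1],None,fx=5,fy=5))"
```

```text
clock: 3.15
tool_pos: [0.4475, -0.0315, 0.2903]
orientation: [-72.0, 89.7, 12.3]
force: [0.2, 0.6, 0.7]
opening: 0.087
at g [ 0.4484 -0.0313  0.1313] head 84.34 tilt [-0.0055  0.0018] open 0.0870 F [0.2 0.6 0.7] t 3.15
shift [0.0013 0.0008 0.0085] turn [-0.06  0.1   0.31]
```

View pics/w2.png

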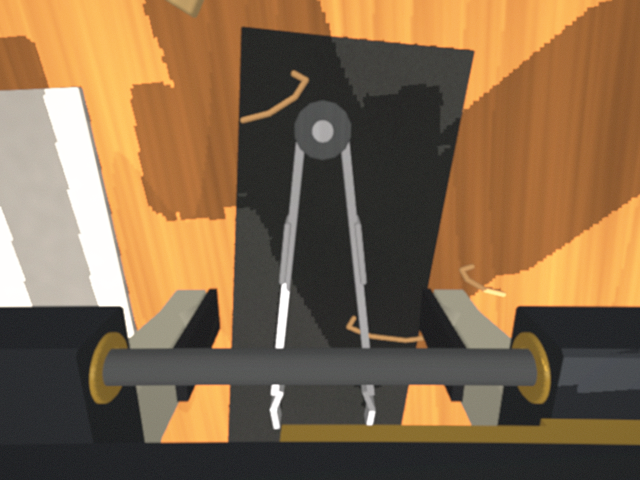

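View pics/t2c.png

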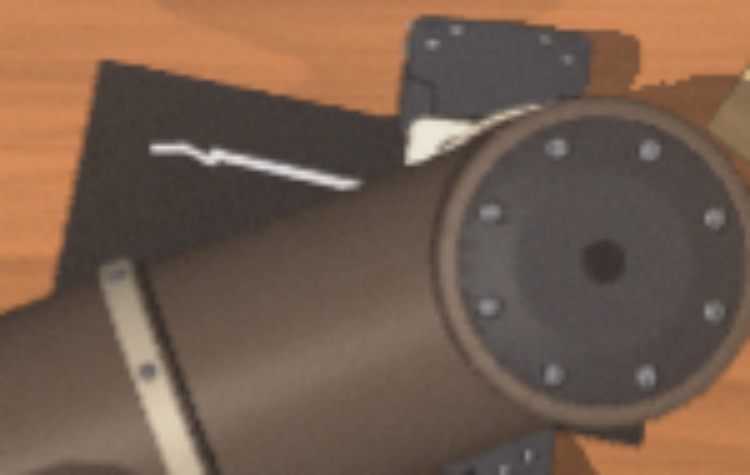

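```bash
python3 - <<'E'
from h import *
go(.4476,-.023,.13,84.4)
s=snap("wrist")
b=atz(s,[(322.5,131)],.027)[0]; j=atz(s,[(277,425),(370,422)],.022)
m=j.mean(0);d=(m-b)[:2];u=d/np.hypot(*d)
print(b,j,np.hypot(*d),np.degrees(np.arctan2(u[1],u[0])),b[:2]+.078*u,m[:2]-.142*u)
print(atz(s,[(289,221),(283,284),(355,221),(364,284)],.027))
E
```

```text
at g [ 0.4482 -0.0313  0.1313] head 84.35 tilt [-0.0057  0.0022] open 0.0871 F [-0.1 -0.3 -0.1] t 3.25
shift [0.0013 0.0005 0.0085] turn [-0.05  0.13  0.33]
[ 0.44034092 -0.1003634   0.027     ] [[0.49503775 0.1111797  0.022     ]
 [0.42506517 0.11491634 0.022     ]] 0.21431971168792813 84.72316698173428 [ 0.44751442 -0.02269397] [ 0.44699201 -0.02835018]
[[ 0.46628462 -0.04831453  0.027     ]
 [ 0.47538118 -0.00602391  0.027     ]
 [ 0.42536183 -0.04436136  0.027     ]
 [ 0.42252618 -0.00096897  0.027     ]]
```

```bash
python3 -m inch '[0.03,0,0.007,0,0,0.3,0.087, 0.04,0,0,0,0,0,0.087, 0.025,0,0,0,0,0,0.087, 0,0,0,0,0,0,0.087]'; python3 -c "
from h import *
go(.4474,-.0235,.026,84.6)"
```

```text
clock: 3.8
tool_pos: [0.451, -0.0221, 0.1974]
orientation: [-57.0, 89.3, 27.5]
force: [-0.6, -0.3, 0.7]
opening: 0.0866
at g [ 0.4526 -0.0213  0.0384] head 84.48 tilt [-0.0098  0.0064] open 0.0866 F [-0.6 -0.3  0.7] t 3.80
shift [ 0.0124  0.0036 -0.0018] turn [-0.12  0.37  0.56]
```

```bash
python3 -m inch '[0.01,0.0036,-0.002,0,0.4,0.6,0.087, 0,0,0,0,0,0,0.087, 0,0,0,0,0,0,0.087]'; python3 -c "
from h import *
go(.4474,-.0235,.026,84.6)"
```

```text
clock: 4.18
tool_pos: [0.4483, -0.0232, 0.1896]
orientation: [-76.1, 89.8, 8.4]
force: [-1.1, 1.0, -0.4]
opening: 0.0869
at g [ 0.4488 -0.0231  0.0306] head 84.54 tilt [-0.0028  0.0007] open 0.0869 F [-1.1  1.  -0.4] t 4.17
shift [ 0.0046  0.0009 -0.0004] turn [-0.07  0.04  0.16]
```

```bash
python3 -m inch '[0.006,0.001,0,0,0,0.1,0.087, 0,0,0,0,0,0,0.087, 0,0,0,0,0,0,0.046, 0,0,0,0,0,0,0.046, 0,0,0,0,0,0,0.046, 0,0,0,0,0,0,0.046, 0,0,0,0,0,0,0.046]'; python3 -c "
from h import *
go(.4474,-.0235,.026,84.6)
snap('wrist','w3')"
```

```text
clock: 5.05
tool_pos: [0.4477, -0.023, 0.1842]
orientation: [-60.0, 89.8, 24.6]
force: [0.5, 0.3, -0.9]
opening: 0.0475
at g [ 0.4482 -0.0227  0.0252] head 84.53 tilt [-0.003   0.0017] open 0.0475 F [ 0.5  0.3 -0.9] t 5.05
shift [-0.0008  0.0003 -0.0006] turn [-0.07  0.1   0.17]
```

View pics/w3.png

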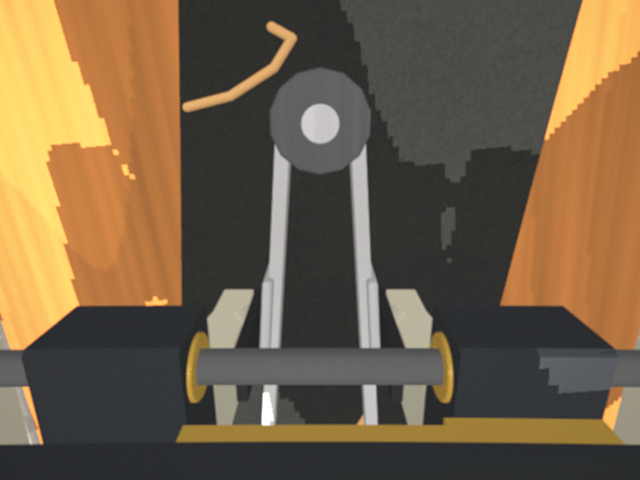

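```bash
python3 -m inch '[0,0,0,0,0,0,0.046, 0,0,0,0,0,0,0.046, -0.02,0,0,0,0,0,0.046, -0.03,0,0,0,0,0,0.046, -0.03,0,0,0,0,0,0.046,-0.03,0,0,0,0,0,0.046,0,0,0,0,0,0,0.046]'; python3 -c "
from h import *
go(.4474,-.0235,.126,84.6)
snap('wrist','w4'); s=snap('side'); cv2.imwrite('pics/s4.png',cv2.resize(s['color'][180:340,180:400,::-1],None,fx=3.5,fy=3.5))"
```

```text
clock: 5.98
tool_pos: [0.4466, -0.0234, 0.2965]
orientation: [44.4, 90.0, 128.9]
force: [0.2, 0.6, -0.8]
opening: 0.0459
at g [ 0.4465 -0.0234  0.1375] head 84.50 tilt [0.0004 0.0004] open 0.0459 F [ 0.2  0.6 -0.8] t 5.97
shift [ 0.0115 -0.0008 -0.    ] turn [-0.1   0.02 -0.02]
```

View pics/w4.png

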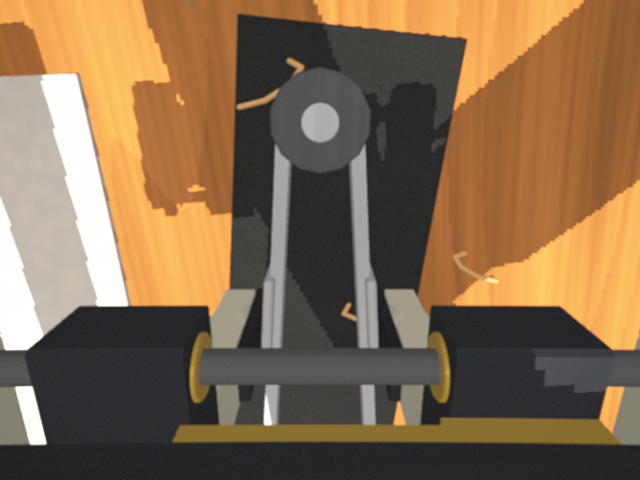

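View pics/s4.png

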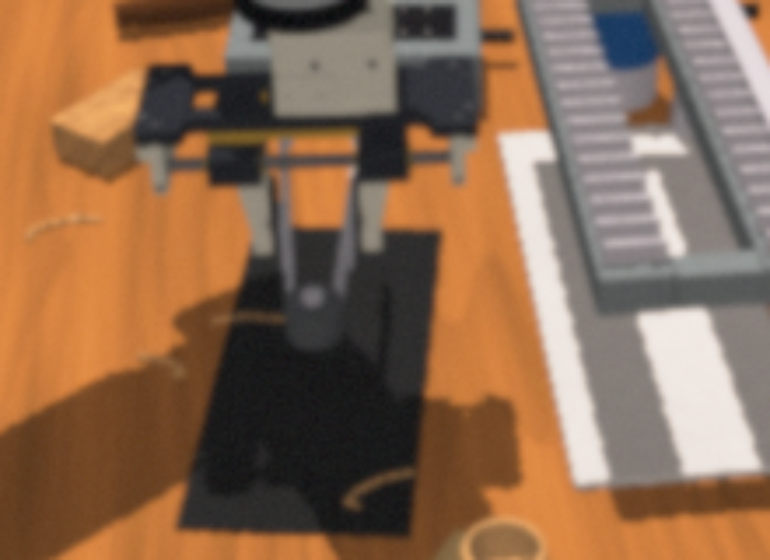

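```bash
python3 - <<'E'
from h import *
s=snap("side","s5"); t=snap("top","t5")
c=atz(s,np.array([(312,112),(425,213),(362,322)])/3+np.array([220,300])-.3,.084);print("side rims",c.round(4))
w=snap("wrist")
r=rays(w,[(320,121.5)])[0]; he=w["hand_eye"]; d=he[:3,:3]@r; p=he[:3,3]; k=(.157-p[0])/d[0]; print("barrel in tool",p+d*k)
cv2.imwrite('pics/s5c.png',cv2.resize(s['color'][300:480,220:480,::-1],None,fx=3,fy=3))
cv2.imwrite('pics/t5c.png',cv2.resize(t['color'][190:330,410:560,::-1],None,fx=5,fy=5))
E
```

```text
side rims [[ 0.5227 -0.2577  0.084 ]
 [ 0.5723 -0.3432  0.084 ]
 [ 0.524  -0.4078  0.084 ]]
barrel in tool [ 1.57000000e-01 -6.25579314e-05 -7.93501221e-02]
```

View pics/t5c.png

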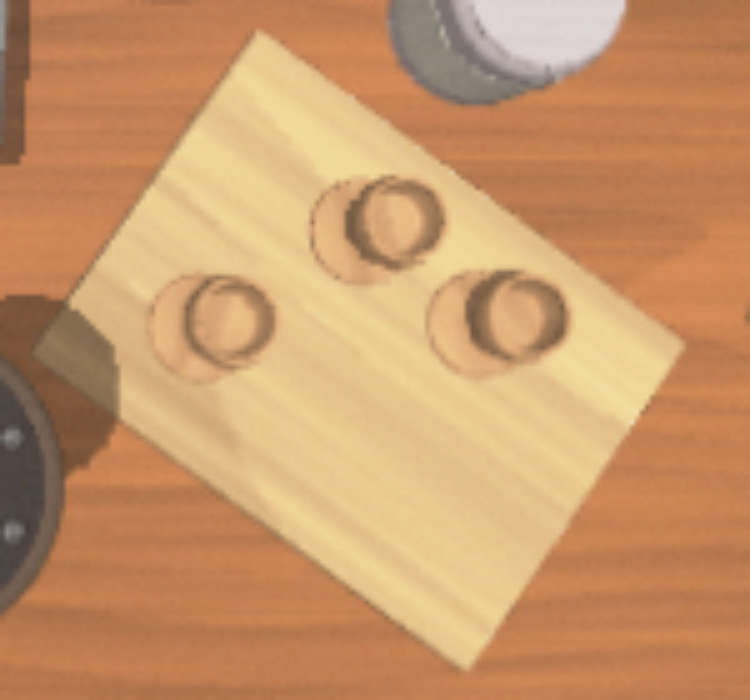

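```bash
python3 - <<'E'
from h import *
t=snap("top")
f=lambda c,z: atz(t,np.array(c)/5+np.array([410,190])-.4,z).round(4)
print(f([(230,322),(400,223),(519,316)],.084)); print(f([(204,327),(365,227),(483,324)],.021))
# overlay model circles
I=cv2.resize(t['color'][190:330,410:560,::-1],None,fx=5,fy=5)
a=np.linspace(0,2*np.pi,60)
for x,y in [(.522,-.255),(.571,-.339),(.524,-.4015)]:
    for r,z in((.023,.084),(.028,.021),(.028,.012)):
        q=(proj(t,np.c_[x+r*np.cos(a),y+r*np.sin(a),0*a+z])-[410,190]+.4)*5
        cv2.polylines(I,[q.astype(np.int32)],True,(255,0,0) if z>.05 else (0,0,255),1)
cv2.imwrite("pics/o1.png",I)
s=snap("side"); I=cv2.resize(s['color'][300:480,220:480,::-1],None,fx=3,fy=3)
for x,y in [(.522,-.255),(.571,-.339),(.524,-.4015)]:
    for r,z in((.023,.084),(.028,.021),(.028,.012)):
        q=(proj(s,np.c_[x+r*np.cos(a),y+r*np.sin(a),0*a+z])-[220,300]+.3)*3
        cv2.polylines(I,[q.astype(np.int32)],True,(255,0,0) if z>.05 else (0,0,255),1)
cv2.imwrite("pics/o2.png",I)
E
```

```text
[[ 0.5207 -0.2523  0.084 ]
 [ 0.5696 -0.3382  0.084 ]
 [ 0.5242 -0.3973  0.084 ]]
[[ 0.5216 -0.2563  0.021 ]
 [ 0.5735 -0.3418  0.021 ]
 [ 0.5238 -0.4032  0.021 ]]
```

View pics/o1.png

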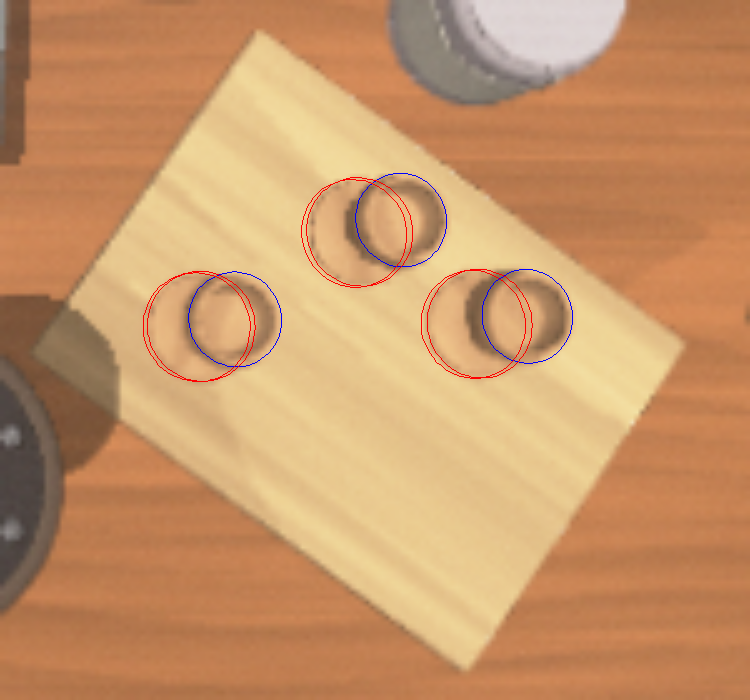

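View pics/o2.png

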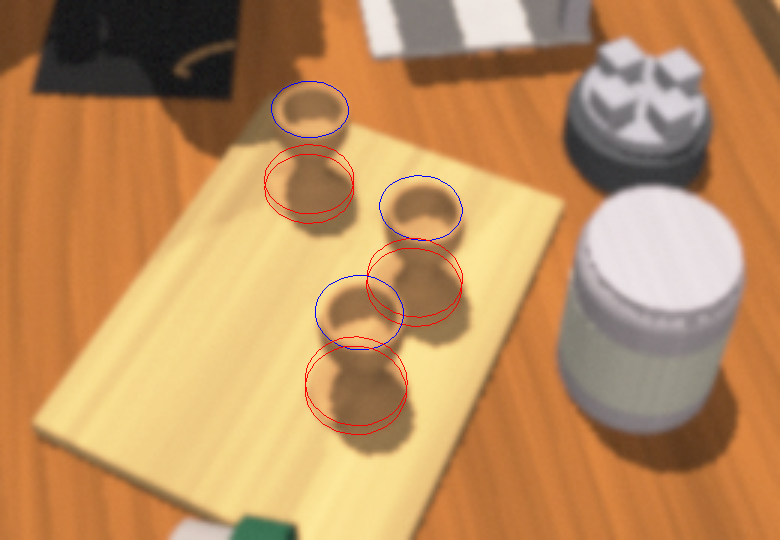

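```bash
python3 -m inch '[-0.05,0,-0.02,0,0,0,0.046, -0.05,0,-0.03,10,0,0,0.046, 0,0,0,10,0,0,0.046, 0,0,0,10,0,0,0.046, 0,0,0,10,0,0,0.046, 0,0,0,10,0,0,0.046, 0,0,0,10,0,0,0.046, 0,0,0,10,0,0,0.046, 0,0,0,10,0,0,0.046, 0,0,0,10,0,0,0.046, 0,0,0,10,0,0,0.046, 0,0,0,10,0,0,0.046, 0,0,0,10,0,0,0.046, 0,0,0,10,0,0,0.046, 0,0,0,10,0,0,0.046,0,0,0,0,0,0,0.046]'; python3 -c "
from h import *
go(.422,-.083,.0473,-60)
snap('wrist','w6')"
```

```text
clock: 8.32
tool_pos: [0.4415, -0.0747, 0.3866]
orientation: [-105.7, 88.4, -165.8]
force: [0.3, 0.1, -0.9]
opening: 0.0464
at g [ 0.4372 -0.0758  0.2276] head -60.11 tilt [-0.0267 -0.0075] open 0.0464 F [ 0.3  0.1 -0.9] t 8.32
shift [ 0.1808 -0.0162 -0.0012] turn [-0.11 -0.43  1.53]
```

View pics/w6.png

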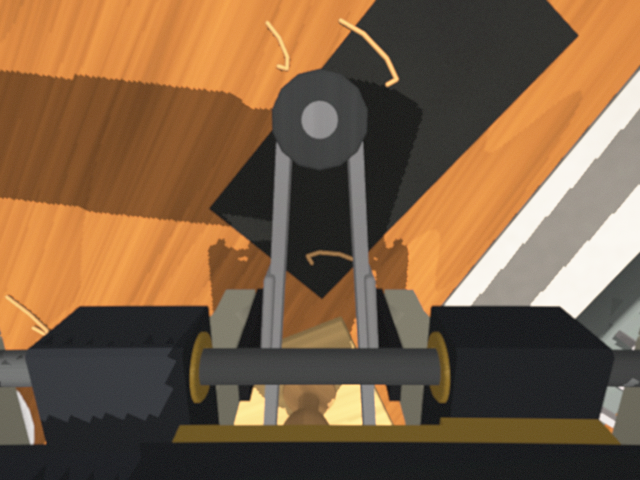

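```bash
cat >> h.py <<'E'
def bow():
    w=snap("wrist"); he=w["hand_eye"]; d=np.median(w["depth"][112:130,310:330]); r=rays(w,[(320,121)])[0]*d
    print("barrel top in tool",(he[:3,3]+he[:3,:3]@r).round(4))
E
python3 - <<'E'
from h import *
bow()
go(.422,-.083,.0473,-60)
s=snap("side"); cv2.imwrite('pics/s6.png',cv2.resize(s['color'][150:400,180:440,::-1],None,fx=3,fy=2.4))
E
```

```text
barrel top in tool [ 1.605e-01  1.000e-04 -7.820e-02]
at g [ 0.4372 -0.0758  0.2278] head -59.94 tilt [-0.0265 -0.0075] open 0.0459 F [-0.   0.4 -1.7] t 8.43
shift [ 0.1809 -0.0162 -0.0012] turn [ 0.06 -0.43  1.52]
```

View pics/s6.png

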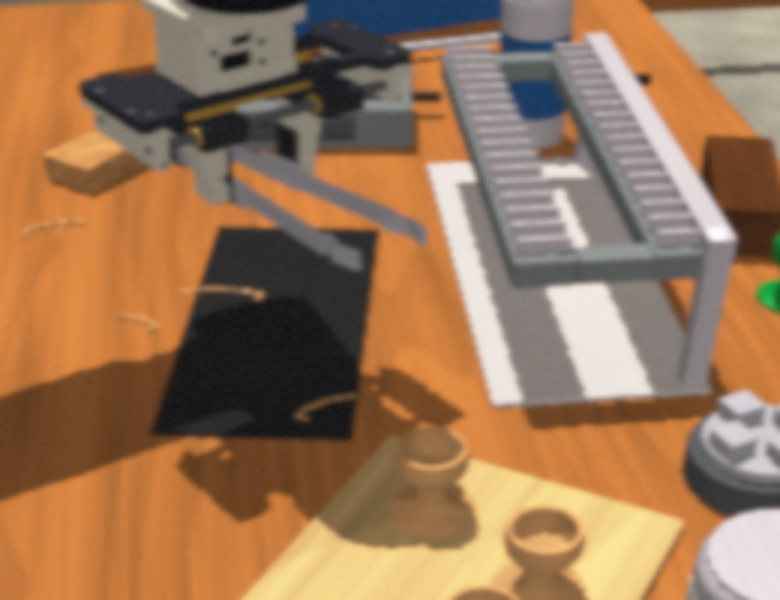

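```bash
python3 -m inch '[0.04,-0.008,0,0,-0.4,1.4,0.046, 0.04,-0.008,0,0,0,0,0.046, 0.04,0,0,0,0,0,0.046, 0.03,0,0,0,0,0,0.046, 0,0,0,0,0,0,0.046, 0,0,0,0,0,0,0.046]'; python3 -c "
from h import *
go(.422,-.083,.0473,-60);bow()"
```

```text
clock: 9.22
tool_pos: [0.4277, -0.0832, 0.2353]
orientation: [53.2, 89.8, -5.9]
force: [0.1, 0.3, -1.0]
opening: 0.0463
at g [ 0.4282 -0.0832  0.0763] head -59.02 tilt [0.0027 0.002 ] open 0.0463 F [ 0.1  0.3 -1. ] t 9.22
shift [ 0.0289 -0.0049 -0.0031] turn [ 0.98  0.11 -0.15]
barrel top in tool [ 1.62e-01  1.00e-04 -7.81e-02]
```

```bash
python3 -m inch '[0.028,-0.005,-0.003,1,0,0,0.046, 0,0,0,0,0,0,0.046, 0,0,0,0,0,0,0.046]'; python3 - <<'E'
from h import *
go(.422,-.083,.0473,-60);bow()
s=snap("side"); cv2.imwrite('pics/s7.png',cv2.resize(s['color'][220:400,220:420,::-1],None,fx=4,fy=3.3))
t=snap("top"); cv2.imwrite('pics/t7.png',cv2.resize(t['color'][190:330,380:560,::-1],None,fx=4,fy=4))
E
```

```text
clock: 9.65
tool_pos: [0.4243, -0.0826, 0.2111]
orientation: [66.1, 89.3, 6.3]
force: [-0.0, -0.6, -0.2]
opening: 0.046
at g [ 0.4261 -0.0824  0.0521] head -59.89 tilt [0.0106 0.0047] open 0.0460 F [-0.  -0.6 -0.2] t 9.65
shift [ 0.0048 -0.0022 -0.0008] turn [ 0.11  0.27 -0.61]
barrel top in tool [ 1.646e-01  1.000e-04 -7.800e-02]
```

View pics/s7.png

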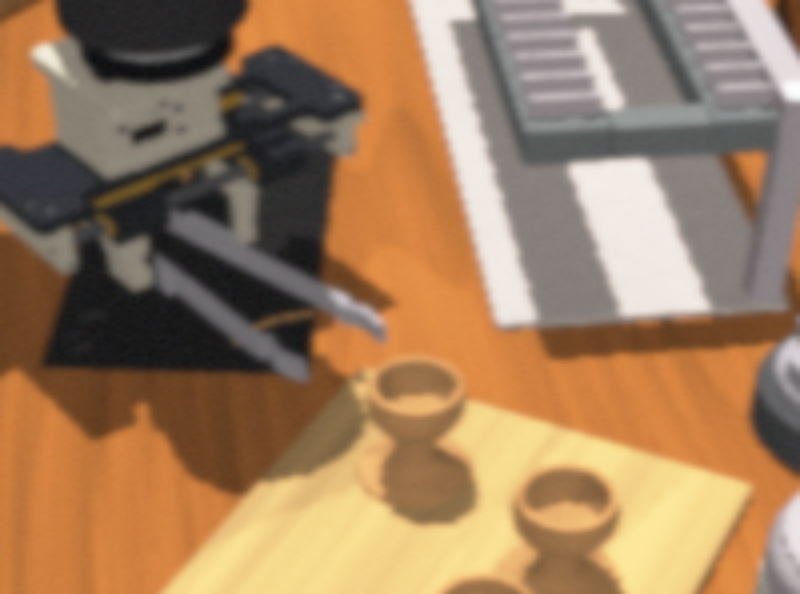

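View pics/t7.png

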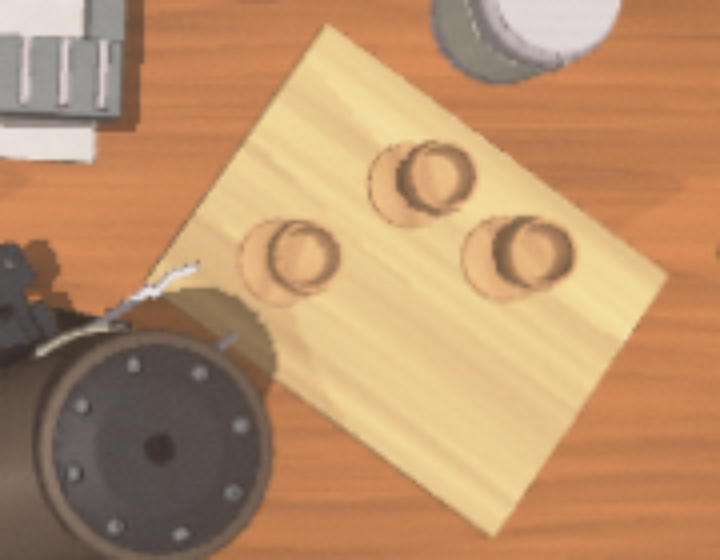

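```bash
cat >> h.py <<'E'
def tri(s1,uv1,s2,uv2):
    d1=s1["Rw"]@rays(s1,[uv1])[0]; d2=s2["Rw"]@rays(s2,[uv2])[0]
    A=np.c_[d1,-d2]; k=np.linalg.lstsq(A,s2["pw"]-s1["pw"],rcond=None)[0]
    a=s1["pw"]+k[0]*d1;b=s2["pw"]+k[1]*d2; return ((a+b)/2).round(4), round(float(np.linalg.norm(a-b)),4)
E
python3 - <<'E'
from h import *
s=snap("side");t=snap("top")
print(tri(t,(428.9,255.9),s,(314.7,318.2)),tri(t,(438.4,273.9),s,(296,333.4)))
print("B check",tri(t,(457-.6,253.9),s,(324,337)))
go(.422,-.083,.0473,-60);bow()
E
```

```text
(array([ 0.5165, -0.1904,  0.0669]), 0.0002) (array([ 0.4748, -0.2159,  0.0576]), 0.004)
B check (array([ 0.5224, -0.2552,  0.0813]), 0.0026)
at g [ 0.4253 -0.0826  0.0513] head -59.95 tilt [0.0096 0.0041] open 0.0461 F [-0.4  0.4 -1. ] t 9.90
shift [ 0.004  -0.0016 -0.0006] turn [ 0.05  0.23 -0.55]
barrel top in tool [ 1.646e-01  1.000e-04 -7.800e-02]
```

```bash
python3 -m inch '[0,0.03,-0.01,0,0.2,-0.5,0.046, 0,0.03,-0.01,0,0,0,0.046, 0.01,0,0,0,0,0,0.046, 0,0,0,0,0,0,0.046]'; python3 - <<'E'
from h import *
go(.467,-.035,.0255,-60);bow()
E
```

```text
clock: 10.45
tool_pos: [0.4662, -0.0345, 0.2006]
orientation: [56.0, 90.0, -4.0]
force: [-0.2, -0.8, -1.7]
opening: 0.0462
at g [ 0.4663 -0.0345  0.0416] head -59.97 tilt [0.0006 0.0004] open 0.0462 F [-0.2 -0.8 -1.7] t 10.45
shift [0.0161 0.0004 0.0008] turn [ 0.03  0.02 -0.03]
barrel top in tool [ 1.649e-01  1.000e-04 -7.800e-02]
```

```bash
python3 -m inch '[0.008,0,0,0,0,0,0.046, 0.008,0,0,0,0,0,0.046, 0,0,0,0,0,0,0.046]'; python3 - <<'E'
from h import *
go(.467,-.035,.0255,-60);bow()
E
python3 -m inch '[0,0,0,0,0,0,0.056, 0,0,0,0,0,0,0.056, 0,0,0,0,0,0,0.056, 0,0,0,0,0,0,0.056]'; python3 - <<'E'
from h import *
go(.467,-.035,.0255,-60);bow()
snap("wrist","w8")
E
```

```text
clock: 10.88
tool_pos: [0.4662, -0.0354, 0.1845]
orientation: [67.0, 89.8, 7.0]
force: [0.3, 0.7, -0.7]
opening: 0.0456
at g [ 0.4666 -0.0353  0.0255] head -60.03 tilt [0.0024 0.001 ] open 0.0456 F [ 0.3  0.7 -0.7] t 10.88
shift [0.     0.0009 0.0001] turn [-0.03  0.06 -0.14]
barrel top in tool [ 1.529e-01  1.000e-04 -7.850e-02]
clock: 11.42
tool_pos: [0.4663, -0.0353, 0.1851]
orientation: [70.0, 89.8, 10.0]
force: [0.1, 0.1, 0.3]
opening: 0.0558
at g [ 0.4668 -0.0352  0.0261] head -60.03 tilt [0.0031 0.0011] open 0.0558 F [0.1 0.1 0.3] t 11.43
shift [0.0006 0.0008 0.0001] turn [-0.03  0.06 -0.18]
barrel top in tool [ 1.571e-01  1.000e-04 -7.830e-02]
```

View pics/w8.png

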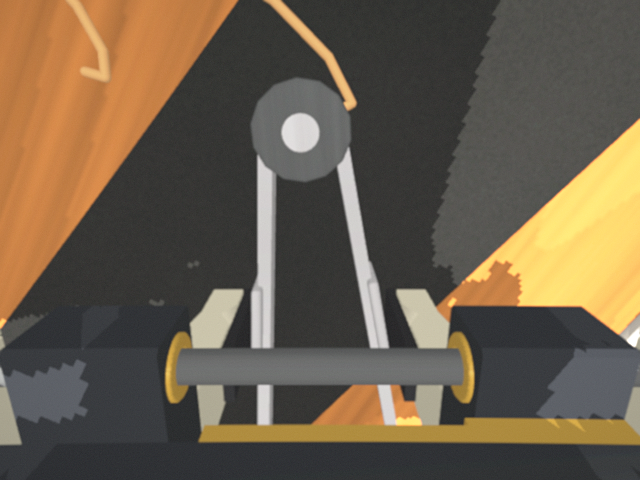

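```bash
python3 -m inch '[0,0,0,0,0,0,0.05, 0,0,0,0,0,0,0.044, 0,0,0,0,0,0,0.044, 0,0,0,0,0,0,0.044, 0,0,0,0,0,0,0.044]'; python3 - <<'E'
from h import *
go(.467,-.035,.0255,-60);bow()
snap("wrist","w9")
E
```

```text
clock: 12.15
tool_pos: [0.4662, -0.0354, 0.1851]
orientation: [69.4, 89.8, 9.4]
force: [-0.1, -0.1, -0.3]
opening: 0.0445
at g [ 0.4668 -0.0353  0.0261] head -60.03 tilt [0.0031 0.0012] open 0.0445 F [-0.1 -0.1 -0.3] t 12.15
shift [0.0006 0.0008 0.0001] turn [-0.03  0.07 -0.18]
barrel top in tool [ 1.573e-01  1.000e-04 -7.830e-02]
```

View pics/w9.png

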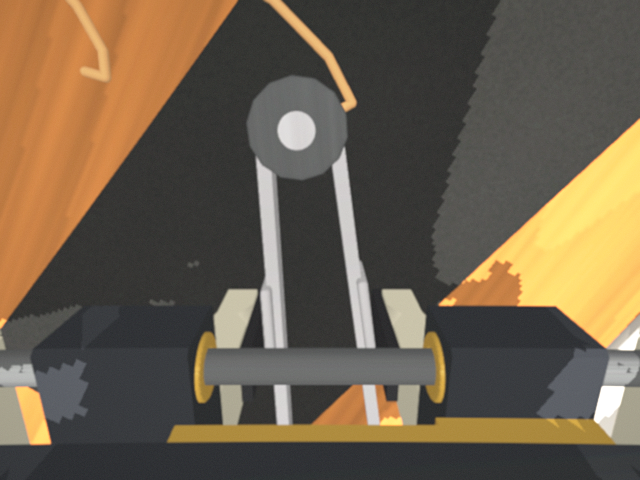

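```bash
python3 -m inch '[0,0,0,0,0,0,0.062, 0,0,0,0,0,0,0.062, 0,0,0,0,0,0,0.062, 0,0,0,-6,0,0,0.062, 0,0,0,0,0,0,0.062, 0,0,0,0,0,0,0.062]'; python3 - <<'E'
from h import *
go(.467,-.035,.0255,-54);bow()
snap("wrist","w10")
E
```

```text
clock: 13.0
tool_pos: [0.4662, -0.0354, 0.185]
orientation: [63.4, 89.8, 9.4]
force: [0.1, 0.2, 0.3]
opening: 0.062
at g [ 0.4667 -0.0353  0.026 ] head -54.07 tilt [0.0028 0.0014] open 0.0620 F [0.1 0.2 0.3] t 13.00
shift [0.0005 0.0009 0.0002] turn [-0.07  0.08 -0.16]
barrel top in tool [ 1.537e-01  1.000e-04 -7.850e-02]
```

View pics/w10.png

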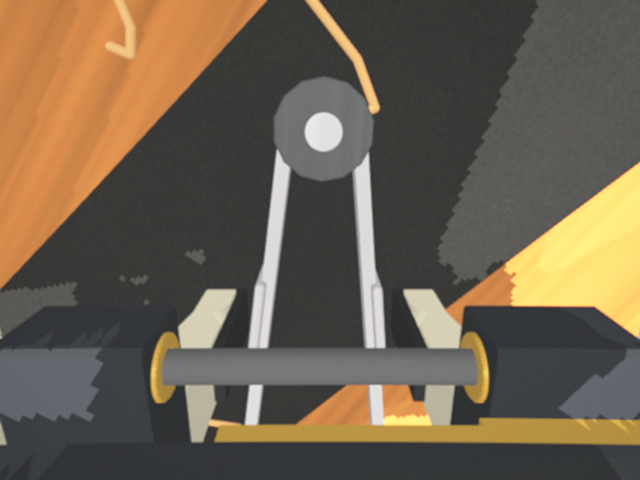

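```bash
python3 -m inch '[0,-0.0005,0.003,1,0,0,0.062, 0,0,0,0,0,0,0.062, 0,0,0,0,0,0,0.05, 0,0,0,0,0,0,0.044, 0,0,0,0,0,0,0.044, 0,0,0,0,0,0,0.044, 0,0,0,0,0,0,0.044]'; python3 - <<'E'
from h import *
go(.467,-.035,.0255,-54);bow()
snap("wrist","w11")
E
```

```text
clock: 13.98
tool_pos: [0.4677, -0.0383, 0.185]
orientation: [64.3, 89.8, 9.1]
force: [0.8, 0.5, -0.1]
opening: 0.0441
at g [ 0.4682 -0.0382  0.026 ] head -55.19 tilt [0.0029 0.0014] open 0.0441 F [ 0.8  0.5 -0.1] t 13.97
shift [ 0.0005  0.0013 -0.0031] turn [-1.19  0.08 -0.17]
barrel top in tool [ 1.535e-01  1.000e-04 -7.850e-02]
```

View pics/w11.png

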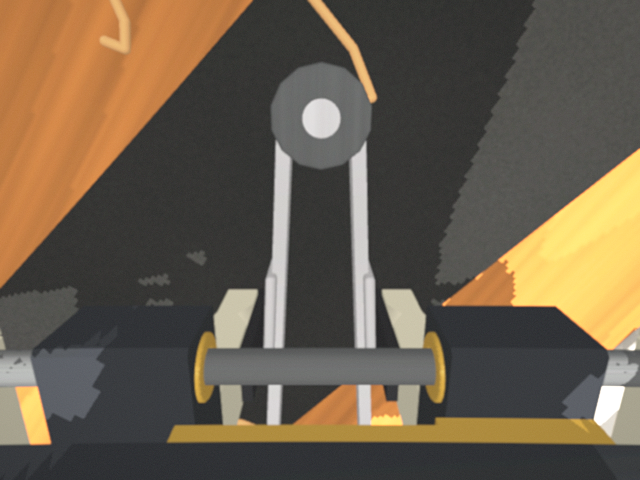

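```bash
python3 -m inch '[-0.005,0,0,0,0,0,0.044, -0.01,0,0,0,0,0,0.044, -0.008,0,0,0,0,0,0.044, 0,0,0,0,0,0,0.044]'; python3 - <<'E'
from h import *
go(.414,-.102,.0473,-55);bow()
E
```

```text
clock: 14.58
tool_pos: [0.4676, -0.0383, 0.21]
orientation: [65.7, 89.8, 10.5]
force: [-0.1, -0.0, -0.6]
opening: 0.044
at g [ 0.4681 -0.0382  0.051 ] head -55.19 tilt [0.0031 0.0014] open 0.0440 F [-0.1 -0.  -0.6] t 14.57
shift [ 0.0034 -0.0803  0.0217] turn [-0.19  0.08 -0.18]
barrel top in tool [ 1.541e-01  1.000e-04 -7.840e-02]
```

```bash
python3 -m inch '[0,-0.013,0.003,0,0,0,0.044, 0,-0.016,0.004,0,0,0,0.044, 0.001,-0.016,0.004,0,0,0,0.044, 0.001,-0.016,0.004,0,0,0,0.044, 0.001,-0.016,0.004,0,0,0,0.044, 0,-0.006,0.002,0,0,0,0.044, 0,0,0,0,0,0,0.044]'; python3 - <<'E'
from h import *
go(.414,-.102,.0473,-55);bow()
s=snap("side"); cv2.imwrite('pics/s12.png',cv2.resize(s['color'][220:400,220:420,::-1],None,fx=4,fy=3.3))
t=snap("top"); cv2.imwrite('pics/t12.png',cv2.resize(t['color'][190:330,380:560,::-1],None,fx=4,fy=4))
E
```

```text
clock: 15.5
tool_pos: [0.4056, -0.1084, 0.2056]
orientation: [70.2, 89.9, 14.9]
force: [1.0, -0.3, -0.9]
opening: 0.0438
at g [ 0.4057 -0.1084  0.0466] head -55.29 tilt [0.0009 0.0003] open 0.0438 F [ 1.  -0.3 -0.9] t 15.50
shift [-0.0007  0.0106 -0.0005] turn [-0.29  0.02 -0.05]
barrel top in tool [ 1.541e-01  1.000e-04 -7.840e-02]
```

View pics/s12.png

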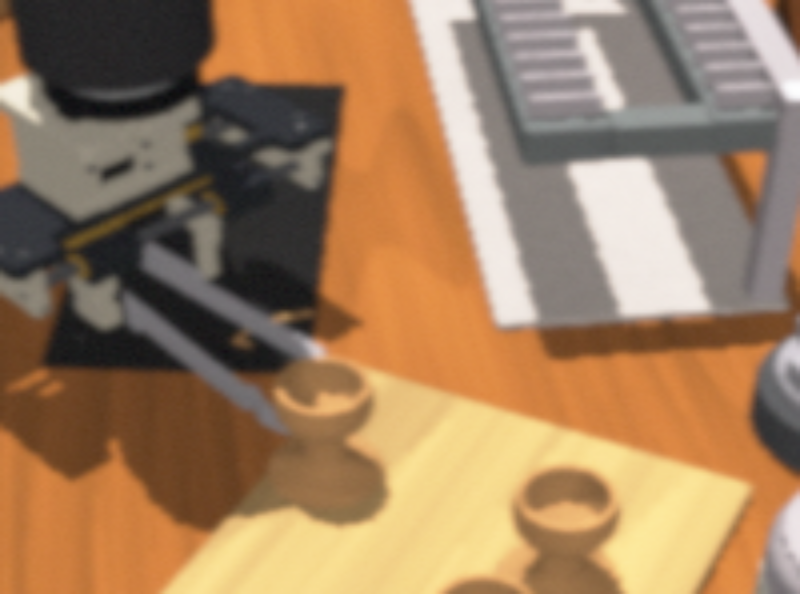

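View pics/t12.png

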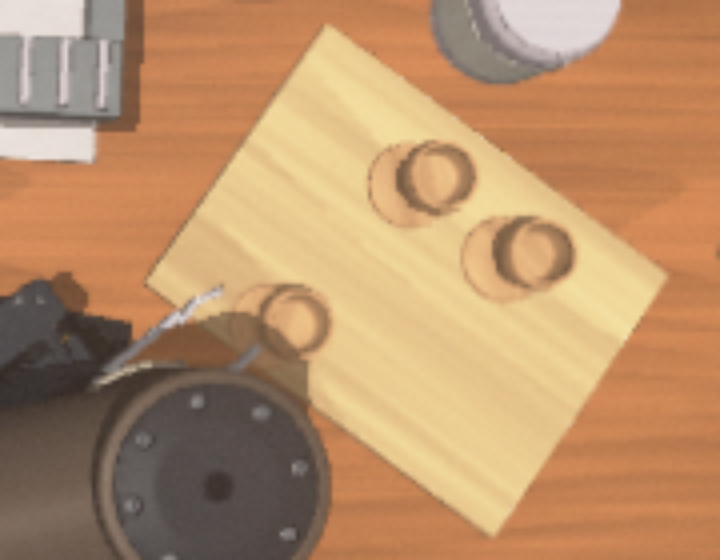

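```bash
python3 - <<'E'
from h import *
s=snap("side");t=snap("top")
print(atz(t,[(453.7,270.1)],.084))
su=(322/4+220-.3,390/3.3+220-.3); print(su, atz(s,[su],.084), tri(t,(453.7,270.1),s,su))
print("jawL",tri(t,(222/4+380-.4,289/4+190-.4),s,(320/4+220,350/3.3+220)))
print("jawR",atz(t,[(258/4+380-.4,350/4+190-.4)],.047),atz(s,[(285/4+220,430/3.3+220)],.047))
I=cv2.resize(t['color'][190:330,380:560,::-1],None,fx=4,fy=4)
a=np.linspace(0,2*np.pi,60)
for x,y in [(.481,-.255)]:
    for r,z in((.023,.084),(.028,.021),(.028,.012)):
        q=(proj(t,np.c_[x+r*np.cos(a),y+r*np.sin(a),0*a+z])-[380,190]+.4)*4
        cv2.polylines(I,[q.astype(np.int32)],True,(255,0,0) if z>.05 else (0,0,255),1)
cv2.imwrite("pics/o3.png",I)
go(.414,-.102,.0473,-55);bow()
E
```

```text
[[ 0.4816755  -0.24700604  0.084     ]]
(300.2, 337.8818181818182) [[ 0.48080209 -0.25324693  0.084     ]] (array([ 0.4815, -0.2484,  0.0788]), 0.0005)
jawL (array([ 0.4941, -0.2055,  0.0654]), 0.0162)
jawR [[ 0.46510505 -0.23260733  0.047     ]] [[ 0.46404906 -0.24703181  0.047     ]]
at g [ 0.4063 -0.1076  0.0465] head -55.22 tilt [0.0009 0.0003] open 0.0442 F [-0.4 -0.1 -1.6] t 15.75
shift [-0.0008  0.0097 -0.0002] turn [-0.22  0.02 -0.05]
barrel top in tool [ 1.54e-01  1.00e-04 -7.84e-02]
```

View pics/o3.png

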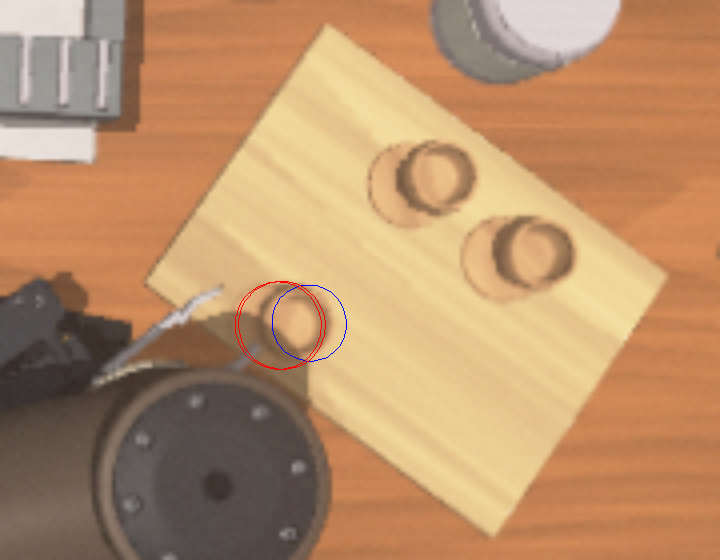

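```bash
python3 -m inch '[0,0,-0.008,0,0,0,0.044, 0,0,-0.006,0,0,0,0.044, 0,-0.01,0,0,0,0,0.044, 0,-0.01,0,0,0,0,0.044, 0,0,0,0,0,0,0.044]'; python3 - <<'E'
from h import *
go(.4108,-.1495,.0473,-55);bow()
s=snap("side"); cv2.imwrite('pics/s13.png',cv2.resize(s['color'][270:370,220:380,::-1],None,fx=5,fy=5))
t=snap("top"); cv2.imwrite('pics/t13.png',cv2.resize(t['color'][220:320,380:520,::-1],None,fx=5,fy=5))
E
```

```text
clock: 16.42
tool_pos: [0.3796, -0.107, 0.2053]
orientation: [102.8, 90.0, 47.6]
force: [0.6, -0.3, -1.0]
opening: 0.044
at g [ 0.3797 -0.107   0.0463] head -55.14 tilt [ 0.0003 -0.0001] open 0.0440 F [ 0.6 -0.3 -1. ] t 16.43
shift [-0.001   0.0013  0.0526] turn [-0.14 -0.   -0.02]
barrel top in tool [ 1.54e-01  1.00e-04 -7.84e-02]
```

View pics/s13.png

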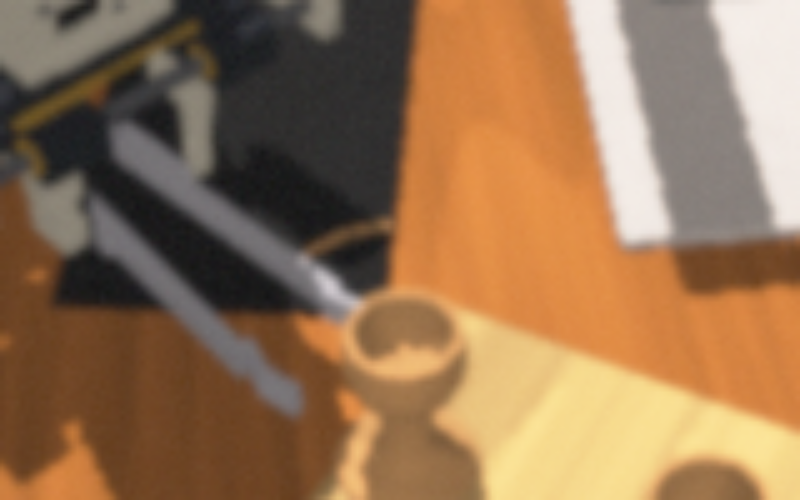

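View pics/t13.png

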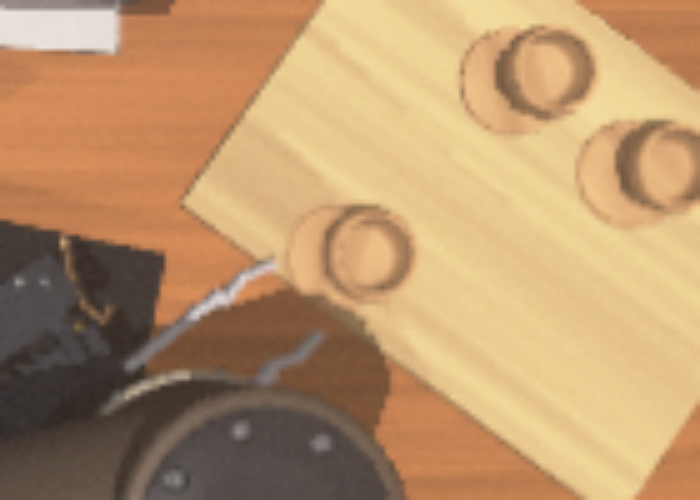

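```bash
python3 - <<'E'
from h import *
s=snap("side");t=snap("top")
T=lambda u,v:(u/5+380-.4,v/5+220-.4); S=lambda u,v:(u/5+220-.4,v/5+270-.4)
for a,b in(((272,264),(357,298)),((321,335),(297,408)),((370,254),(405,338))): print(tri(t,T(*a),s,S(*b)))
print(atz(t,[T(370,254)],.084),atz(t,[T(342,257)],.021),atz(s,[S(405,338)],.084))
E
```

```text
(array([ 0.4726, -0.2044,  0.0584]), 0.0078)
(array([ 0.4416, -0.2347,  0.0346]), 0.0004)
(array([ 0.4816, -0.2479,  0.0799]), 0.0011)
[[ 0.4809507  -0.24674885  0.084     ]] [[ 0.48084445 -0.24950997  0.021     ]] [[ 0.48171729 -0.2517091   0.084     ]]
```

```bash
python3 -m inch '[0,0.001,0.01,0,0,0,0.044, 0,0,0.012,0,0,0,0.044, 0,0,0.012,0,0,0,0.044, 0,0,0.01,0,0,0,0.044, 0,0,0.004,0,0,0,0.044, 0,0,0,0,0,0,0.044]'; python3 - <<'E'
from h import *
go(.4107,-.1486,.0473,-55);bow()
s=snap("side"); cv2.imwrite('pics/s14.png',cv2.resize(s['color'][270:370,220:380,::-1],None,fx=5,fy=5))
t=snap("top"); cv2.imwrite('pics/t14.png',cv2.resize(t['color'][220:320,380:520,::-1],None,fx=5,fy=5))
E
```

```text
clock: 17.42
tool_pos: [0.412, -0.1487, 0.205]
orientation: [63.8, 90.0, 8.6]
force: [-1.1, 0.1, -1.6]
opening: 0.044
at g [ 0.4121 -0.1487  0.046 ] head -55.16 tilt [0.0004 0.0002] open 0.0440 F [-1.1  0.1 -1.6] t 17.43
shift [-0.0013 -0.001  -0.0009] turn [-0.16  0.01 -0.03]
barrel top in tool [ 1.541e-01  1.000e-04 -7.840e-02]
```

View pics/s14.png

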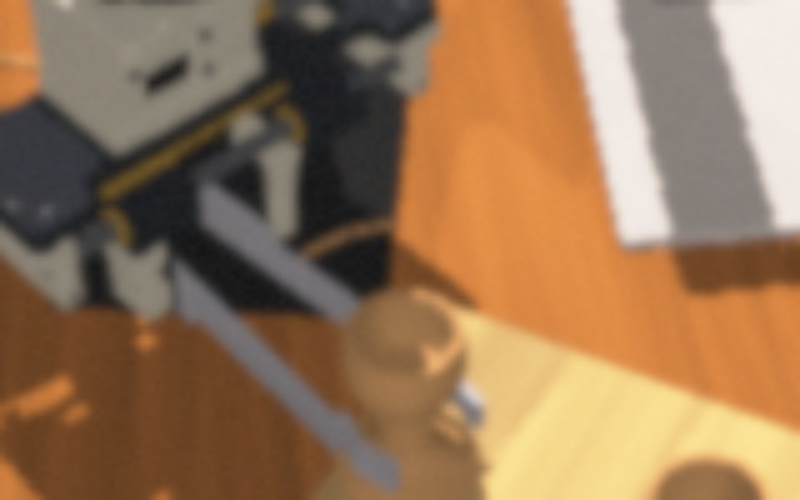

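View pics/t14.png

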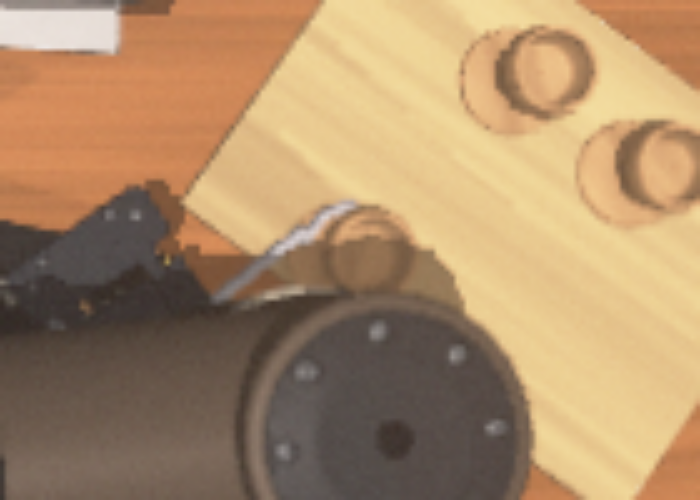

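```bash
python3 -m inch '[0,0,0,0,0,0,0.04, 0,0,0,0,0,0,0.036, 0,0,0,0,0,0,0.03, 0,0,0,0,0,0,0.02, 0,0,0,0,0,0,0.01, 0,0,0,0,0,0,0.01, 0,0,0,0,0,0,0.01]'; python3 - <<'E'
from h import *
go(.4107,-.1486,.0473,-55);bow()
E
python3 -m inch '[-0.01,0,0,0,0,0,0.01, -0.015,0,0,0,0,0,0.01, -0.015,0,0,0,0,0,0.01, 0,0,0,0,0,0,0.01]'; python3 - <<'E'
from h import *
go(.4107,-.1486,.0473,-55);bow()
s=snap("side"); cv2.imwrite('pics/s15.png',cv2.resize(s['color'][250:370,220:380,::-1],None,fx=5,fy=5))
E
```

```text
clock: 18.45
tool_pos: [0.4115, -0.1477, 0.2054]
orientation: [66.9, 89.9, 11.9]
force: [-0.5, 0.0, -1.2]
opening: 0.0334
at g [ 0.4116 -0.1476  0.0464] head -55.04 tilt [0.0009 0.0004] open 0.0334 F [-0.5  0.  -1.2] t 18.45
shift [-0.0009 -0.0012  0.0003] turn [-0.04  0.02 -0.05]
barrel top in tool [ 1.536e-01  1.000e-04 -7.850e-02]
clock: 19.0
tool_pos: [0.4112, -0.1477, 0.2478]
orientation: [78.5, 90.0, 23.4]
force: [-0.3, 0.5, -1.5]
opening: 0.0337
at g [ 0.4113 -0.1477  0.0888] head -55.04 tilt [0.0006 0.0001] open 0.0337 F [-0.3  0.5 -1.5] t 19.00
shift [ 0.0415 -0.001   0.0004] turn [-0.04  0.01 -0.03]
barrel top in tool [ 1.534e-01  1.000e-04 -7.850e-02]
```

View pics/s15.png

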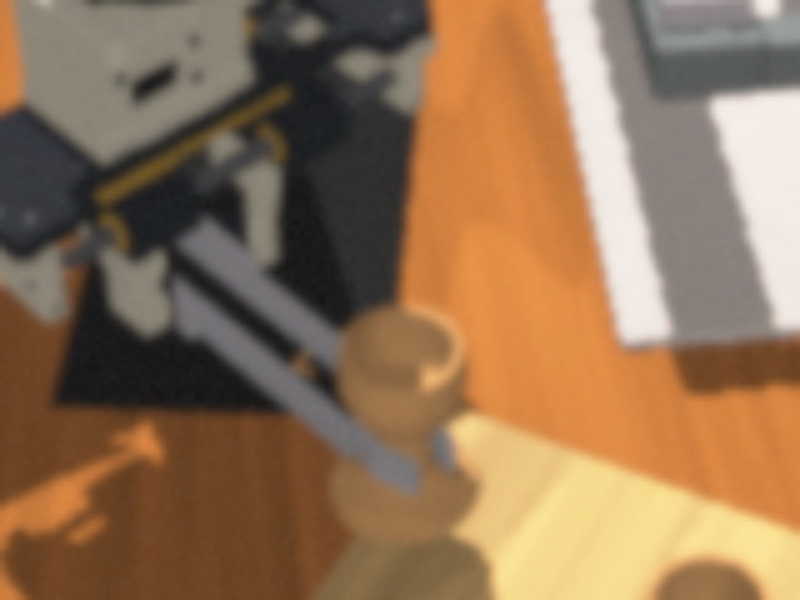

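```bash
python3 -m inch '[-0.015,0,0,0,0,0,0.01, -0.02,0,0,-4,0,0,0.01, -0.015,0,0,-8,0,0,0.01, 0,0,0,-8,0,0,0.01, 0,0,0,-8,0,0,0.01, 0,0,0,-8,0,0,0.01, 0,0,0,-8,0,0,0.01, 0,0,0,-6,0,0,0.01, 0,0,0,-3,0,0,0.01, 0,0,0,0,0,0,0.01]'; python3 - <<'E'
from h import *
go(.396,.179,.0504,-2.4);bow()
E
```

```text
clock: 20.35
tool_pos: [0.4077, -0.1477, 0.291]
orientation: [178.3, 89.1, 177.9]
force: [1.2, 0.1, -1.3]
opening: 0.0338
at g [ 0.4051 -0.1476  0.132 ] head -0.42 tilt [ 0.0005 -0.0161] open 0.0338 F [ 1.2  0.1 -1.3] t 20.35
shift [ 0.0819  0.3265 -0.0128] turn [ 1.98 -0.92 -0.01]
barrel top in tool [ 0.1534 -0.0004 -0.0788]
```

```bash
python3 -m inch '[0,0.02,-0.002,1,-0.4,0,0.01, 0,0.04,-0.002,1,-0.5,0,0.01, 0,0.045,-0.002,0,0,0,0.01, 0,0.045,0,0,0,0,0.01, 0,0.045,0,0,0,0,0.01, 0,0.045,0,0,0,0,0.01, 0.01,0.04,0,0,0,0,0.01, 0.02,0.03,0,0,0,0,0.01, 0.02,0.01,0,0,0,0,0.01, 0,0,0,0,0,0,0.01, 0,0,0,0,0,0,0.01]'; python3 - <<'E'
from h import *
go(.396,.173,.0504,-2.4);bow()
s=snap("side"); cv2.imwrite('pics/s16.png',cv2.resize(s['color'][130:330,200:440,::-1],None,fx=3.3,fy=3))
t=snap("top"); cv2.imwrite('pics/t16.png',cv2.resize(t['color'][120:300,160:430,::-1],None,fx=3,fy=3))
E
```

```text
clock: 21.78
tool_pos: [0.4162, 0.1825, 0.2385]
orientation: [-175.7, 89.9, -179.1]
force: [-0.1, 0.6, -1.5]
opening: 0.0336
at g [0.416  0.1825 0.0795] head -3.42 tilt [-0.0001 -0.0009] open 0.0336 F [-0.1  0.6 -1.5] t 21.77
shift [ 0.0291 -0.0107 -0.0196] turn [-1.02 -0.05  0.  ]
barrel top in tool [ 0.1534 -0.0004 -0.0788]
```

View pics/s16.png

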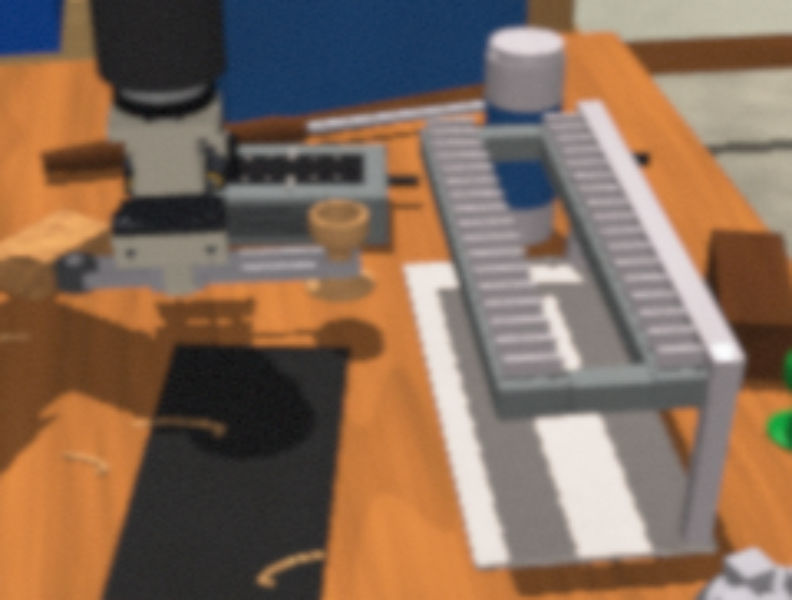

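View pics/t16.png

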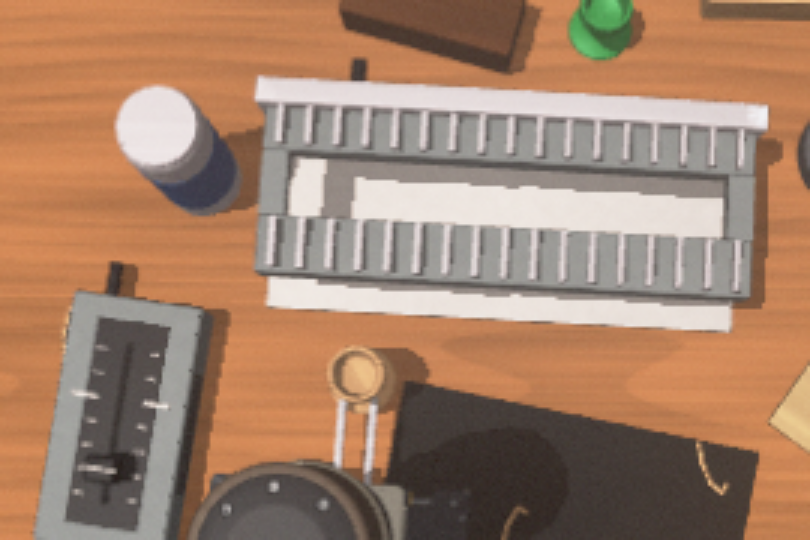

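```bash
python3 -m inch '[0.01,-0.004,0,-1,0,0,0.01, 0.012,-0.006,0,0,0,0,0.01, 0.006,0,0,0,0,0,0.01, 0,0,0,0,0,0,0.01]'; python3 - <<'E'
from h import *
go(.5457,.173,.0504,-2.4)
s=snap("side");t=snap("top")
print(atz(t,[(358/3+160-.4,375/3+120-.4)],.117))
E
```

```text
clock: 22.42
tool_pos: [0.4157, 0.1704, 0.2095]
orientation: [74.6, 89.9, 72.2]
force: [0.1, 0.1, -0.6]
opening: 0.0338
at g [0.4158 0.1707 0.0505] head -2.49 tilt [0.002  0.0005] open 0.0338 F [ 0.1  0.1 -0.6] t 22.43
shift [0.0002 0.0082 0.1297] turn [-0.09  0.03 -0.11]
[[0.53805187 0.17242074 0.117     ]]
```

```bash
python3 -m inch '[0,0.002,0.015,0,0,0,0.01, 0,0.002,0.025,0,0,0,0.01, 0,0.002,0.025,0,0,0,0.01, 0,0.002,0.025,0,0,0,0.01, 0,0,0.02,0,0,0,0.01, 0,0,0.012,0,0,0,0.01, 0,0,0,0,0,0,0.01]'; python3 - <<'E'
from h import *
go(.5457,.173,.0425,-2.4)
s=snap("side"); cv2.imwrite('pics/s17.png',cv2.resize(s['color'][130:330,260:460,::-1],None,fx=4,fy=3))
E
```

```text
clock: 23.4
tool_pos: [0.5471, 0.1753, 0.2117]
orientation: [44.4, 89.6, 42.1]
force: [-0.4, 0.1, -1.6]
opening: 0.0336
at g [0.548  0.1761 0.0527] head -2.32 tilt [0.0051 0.0052] open 0.0336 F [-0.4  0.1 -1.6] t 23.40
shift [ 0.0102 -0.0024 -0.0014] turn [ 0.08  0.3  -0.29]
```

View pics/s17.png

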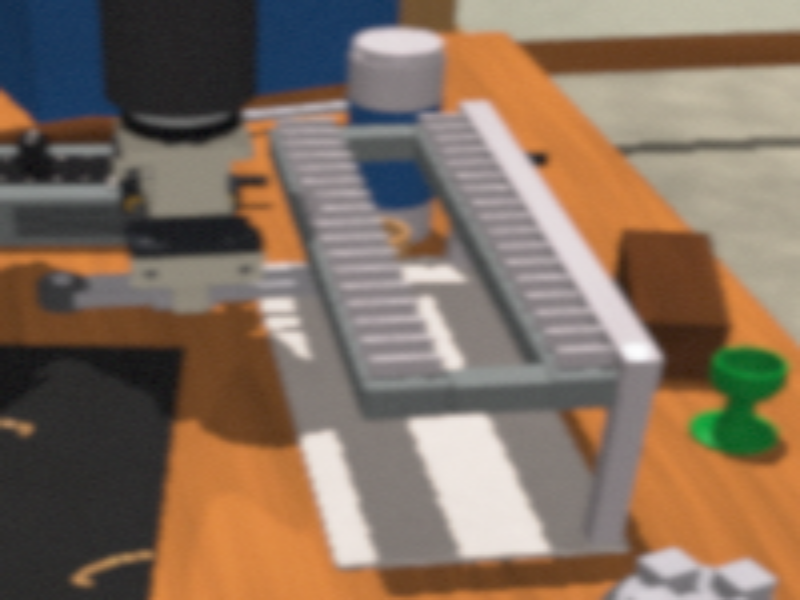

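```bash
python3 -m inch '[0.005,-0.002,-0.001,0,0.3,-0.3,0.01, 0.004,0,0,0,0,0,0.01, 0,0,0,0,0,0,0.01, 0,0,0,0,0,0,0.01]'; python3 - <<'E'
from h import *
go(.5457,.173,.0404,-2.4)
E
```

```text
clock: 23.95
tool_pos: [0.5436, 0.1732, 0.2021]
orientation: [-149.4, 89.9, -151.6]
force: [0.4, 0.4, -2.1]
opening: 0.0334
at g [0.5434 0.1731 0.0431] head -2.25 tilt [-0.001  -0.0017] open 0.0334 F [ 0.4  0.4 -2.1] t 23.95
shift [ 0.0027 -0.0001  0.0021] turn [ 0.15 -0.09  0.06]
```

```bash
for i in 1 2 3; do python3 -m inch '[0.0015,0,0,0,0,0,0.01, 0,0,0,0,0,0,0.01]'; python3 - <<'E'
from h import *
go(.5457,.173,.0404,-2.4)
E
done
```

```text
clock: 24.2
tool_pos: [0.5436, 0.1734, 0.2008]
orientation: [-151.9, 89.9, -154.1]
force: [-0.3, -1.2, -1.2]
opening: 0.0335
at g [0.5434 0.1733 0.0418] head -2.23 tilt [-0.0007 -0.0013] open 0.0335 F [-0.3 -1.2 -1.2] t 24.20
shift [ 0.0014 -0.0003  0.0021] turn [ 0.17 -0.07  0.04]
clock: 24.45
tool_pos: [0.5437, 0.1734, 0.1994]
orientation: [-153.9, 89.9, -156.1]
force: [-0.6, -0.1, -0.4]
opening: 0.0339
at g [0.5436 0.1733 0.0404] head -2.23 tilt [-0.0004 -0.0009] open 0.0339 F [-0.6 -0.1 -0.4] t 24.45
shift [-0.     -0.0003  0.002 ] turn [ 0.17 -0.05  0.03]
clock: 24.7
tool_pos: [0.5437, 0.1734, 0.1982]
orientation: [-153.3, 90.0, -155.5]
force: [-1.0, 0.3, 0.4]
opening: 0.0335
at g [0.5437 0.1733 0.0392] head -2.23 tilt [-0.0003 -0.0006] open 0.0335 F [-1.   0.3  0.4] t 24.70
shift [-0.0012 -0.0003  0.002 ] turn [ 0.17 -0.03  0.02]
```

```bash
python3 -m inch '[0,0,0,0,0,0,0.036, 0,0,0,0,0,0,0.038, 0,0,0,0,0,0,0.041, 0,0,0,0,0,0,0.044, 0,0,0,0,0,0,0.044, 0,0,0,0,0,0,0.044]'; python3 - <<'E'
from h import *
go(.5457,.173,.0404,-2.4);bow()
s=snap("side"); cv2.imwrite('pics/s18.png',cv2.resize(s['color'][130:330,260:460,::-1],None,fx=4,fy=3))
t=snap("top"); cv2.imwrite('pics/t18.png',cv2.resize(t['color'][140:280,230:430,::-1],None,fx=4,fy=4))
snap("wrist","w18")
E
```

```text
clock: 25.45
tool_pos: [0.5439, 0.1735, 0.198]
orientation: [-159.2, 90.0, -161.4]
force: [-0.2, 0.1, -1.3]
opening: 0.0438
at g [0.5438 0.1735 0.039 ] head -2.23 tilt [-0.0002 -0.0004] open 0.0438 F [-0.2  0.1 -1.3] t 25.45
shift [-0.0014 -0.0004  0.0018] turn [ 0.17 -0.03  0.01]
barrel top in tool [ 0.1547 -0.0004 -0.0788]
```

View pics/s18.png

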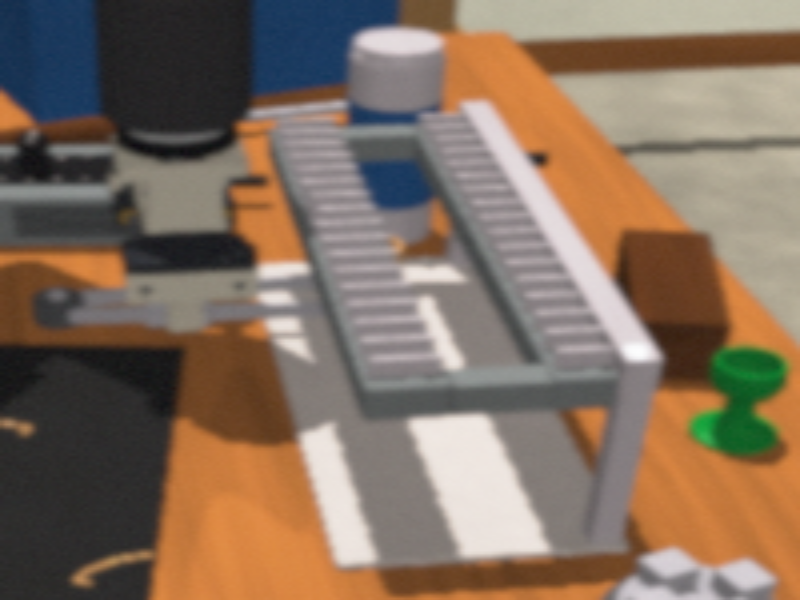

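View pics/t18.png

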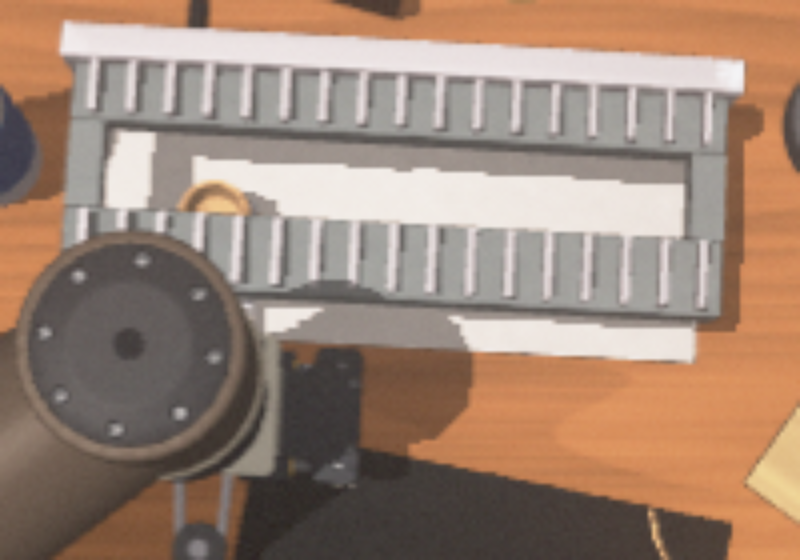

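View pics/w18.png

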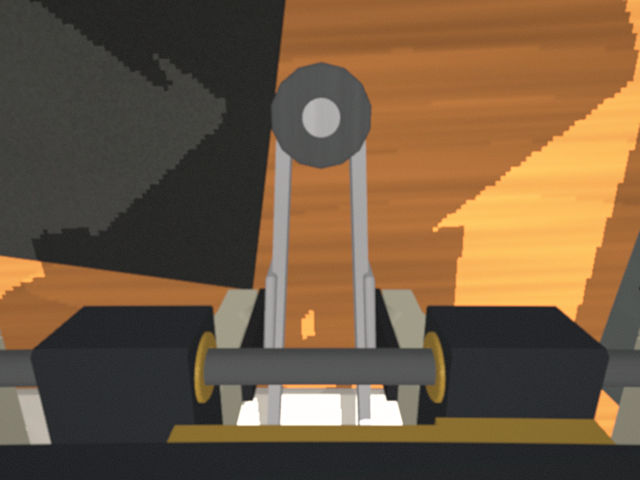

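```bash
python3 -m inch '[0,0,-0.008,0,0,0,0.044, 0,0,-0.014,0,0,0,0.044, 0,0,-0.018,0,0,0,0.044, 0,0,-0.02,0,0,0,0.044, 0,0,-0.025,0,0,0,0.044, 0,0,-0.025,0,0,0,0.044, 0,0,-0.025,0,0,0,0.044, 0,0,-0.01,0,0,0,0.044, 0,0,0,0,0,0,0.044]'; python3 - <<'E'
from h import *
go(.5457,.173,.0404,-2.4);bow()
s=snap("side"); cv2.imwrite('pics/s19.png',cv2.resize(s['color'][130:330,260:460,::-1],None,fx=4,fy=3))
t=snap("top","t19f"); cv2.imwrite('pics/t19.png',cv2.resize(t['color'][140:340,230:560,::-1],None,fx=2.4,fy=2.4))
E
```

```text
clock: 26.78
tool_pos: [0.3888, 0.1776, 0.1983]
orientation: [156.8, 90.0, 154.7]
force: [-0.5, -0.0, -1.4]
opening: 0.0443
at g [0.3886 0.1777 0.0393] head -2.18 tilt [ 0.0003 -0.0008] open 0.0443 F [-0.5 -0.  -1.4] t 26.77
shift [-0.0012  0.0014  0.157 ] turn [ 0.22 -0.04 -0.02]
barrel top in tool [ 0.1546 -0.0004 -0.0788]
```

View pics/s19.png

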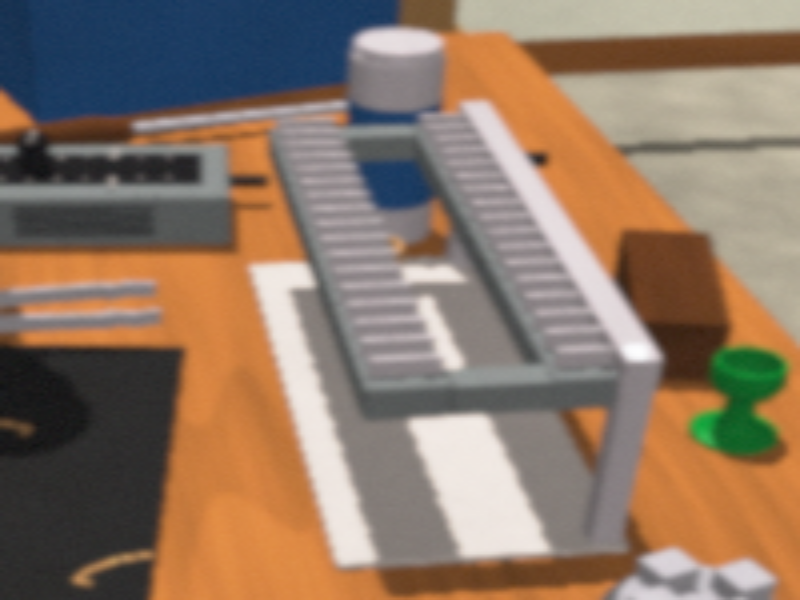

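View pics/t19.png

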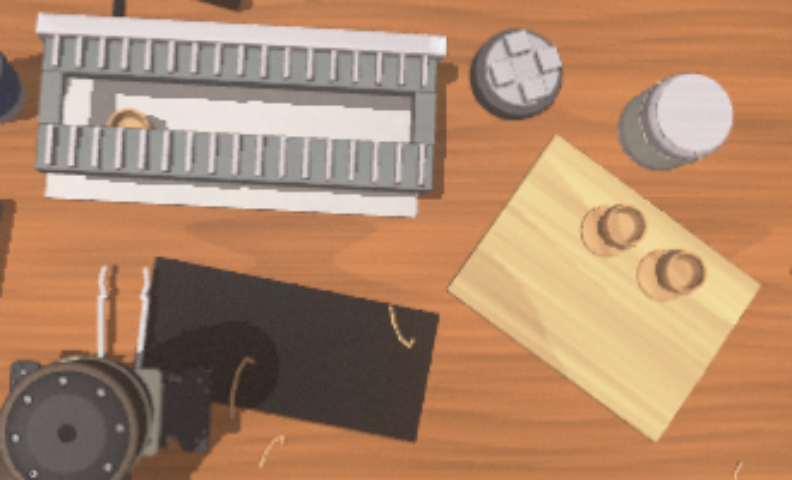

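```bash
python3 -m inch '[-0.005,-0.015,0,0,0,0,0.044, -0.005,-0.03,0,0,0,0,0.044, -0.003,-0.04,0,0,0,0,0.044, 0,-0.045,0,0,0,0,0.044, 0,-0.045,0,0,0,0,0.044, 0,-0.045,0,0,0,0,0.044, 0,-0.045,0,0,0,0,0.044, 0,-0.045,0,0,0,0,0.044, 0,-0.03,0,0,0,0,0.044, 0,-0.015,0,5,0,0,0.044, 0,0,0,6,0,0,0.044, 0,0,0,6,0,0,0.044, 0,0,0,6,0,0,0.044, 0,0,0,6,0,0,0.044, 0,0,0,4,0,0,0.044, 0,0,0,0,0,0,0.044]'; python3 - <<'E'
from h import *
go(.3659,-.2838,.0473,-37);bow()
t=snap("top"); cv2.imwrite('pics/t20.png',cv2.resize(t['color'][190:330,410:560,::-1],None,fx=5,fy=5))
E
```

```text
clock: 28.92
tool_pos: [0.3724, -0.1994, 0.2133]
orientation: [177.6, 89.9, 140.6]
force: [-0.8, -0.3, -0.1]
opening: 0.0441
at g [ 0.3723 -0.1993  0.0543] head -37.07 tilt [ 0.     -0.0009] open 0.0441 F [-0.8 -0.3 -0.1] t 28.93
shift [ 0.0069 -0.0713  0.0457] turn [-0.07 -0.05 -0.  ]
barrel top in tool [ 1.545e-01 -1.000e-04 -7.850e-02]
```

View pics/t20.png

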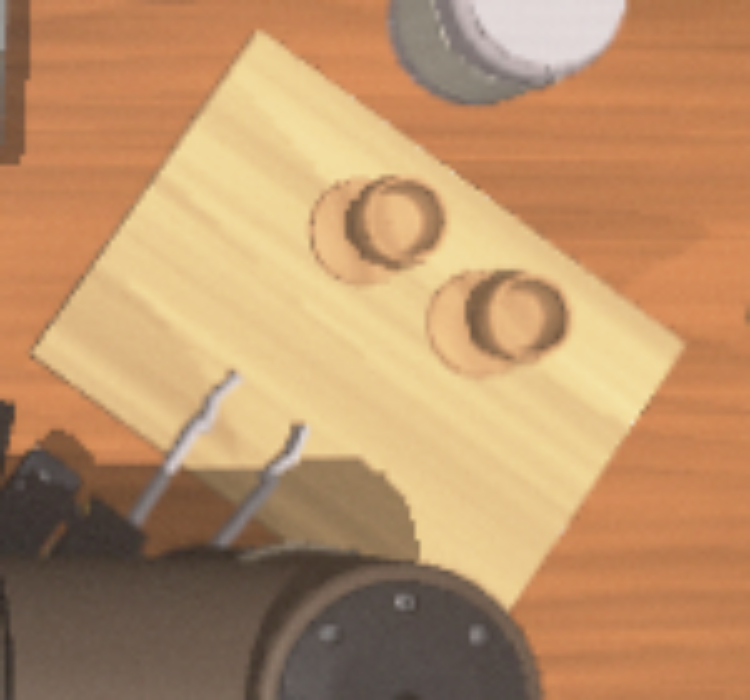

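```bash
python3 -m inch '[0.003,-0.015,0,0,0,0,0.044, 0.003,-0.025,0.01,0,0,0,0.044, 0,-0.022,0.015,0,0,0,0.044, 0,-0.008,0.015,0,0,0,0.044, 0,0,0.006,0,0,0,0.044, 0,0,0,0,0,0,0.044]'; python3 - <<'E'
from h import *
go(.4258,-.329,.0470,-37);bow()
t=snap("top"); cv2.imwrite('pics/t21.png',cv2.resize(t['color'][190:330,410:560,::-1],None,fx=5,fy=5))
s=snap("side"); cv2.imwrite('pics/s21.png',cv2.resize(s['color'][330:480,220:400,::-1],None,fx=4,fy=4))
E
```

```text
clock: 29.78
tool_pos: [0.3638, -0.2871, 0.206]
orientation: [-172.8, 89.8, 150.5]
force: [-0.0, -0.4, -0.6]
opening: 0.0442
at g [ 0.3634 -0.2869  0.047 ] head -36.70 tilt [-0.0004 -0.0031] open 0.0442 F [-0.  -0.4 -0.6] t 29.77
shift [-0.0002  0.0035  0.0748] turn [ 0.3  -0.18  0.02]
barrel top in tool [ 1.545e-01 -1.000e-04 -7.850e-02]
```

View pics/t21.png

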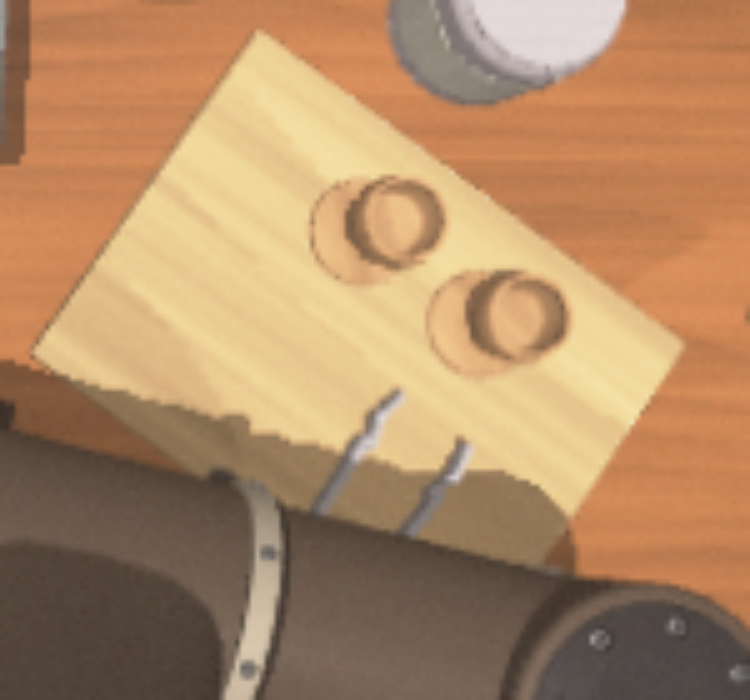

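View pics/s21.png

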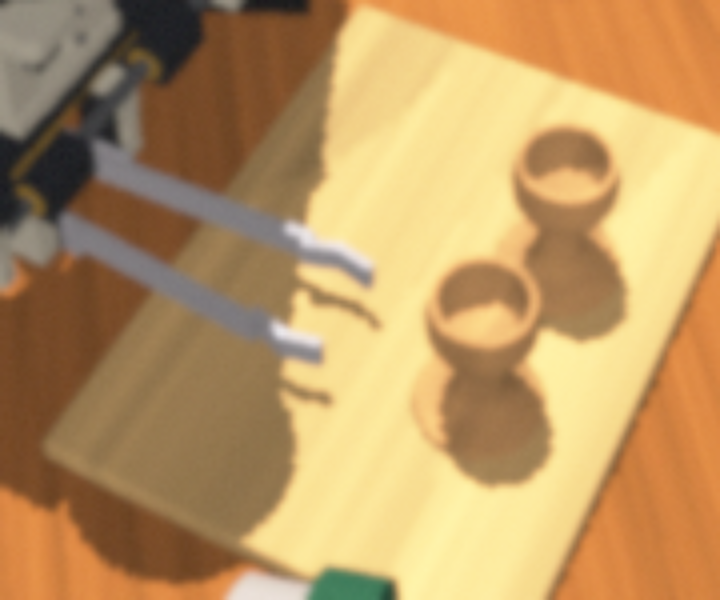

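```bash
python3 -m inch '[0,0.002,0.01,0.3,0,0,0.044, 0,0.0015,0.015,0,0,0,0.044, 0,0,0.015,0,0,0,0.044, 0,0,0.015,0,0,0,0.044, 0,0,0.012,0,0,0,0.044, 0,0,0.006,0,0,0,0.044, 0,0,0,0,0,0,0.044]'; python3 - <<'E'
from h import *
go(.4258,-.329,.0470,-37);bow()
t=snap("top"); cv2.imwrite('pics/t22.png',cv2.resize(t['color'][190:330,410:560,::-1],None,fx=5,fy=5))
s=snap("side"); cv2.imwrite('pics/s22.png',cv2.resize(s['color'][330:480,220:400,::-1],None,fx=4,fy=4))
E
```

```text
clock: 30.8
tool_pos: [0.4295, -0.33, 0.2057]
orientation: [-172.9, 89.8, 150.2]
force: [-0.2, -0.4, -1.4]
opening: 0.0441
at g [ 0.4291 -0.3298  0.0468] head -36.86 tilt [-0.0003 -0.0027] open 0.0441 F [-0.2 -0.4 -1.4] t 30.80
shift [-0.0002 -0.0014 -0.0036] turn [ 0.14 -0.15  0.02]
barrel top in tool [ 1.547e-01 -1.000e-04 -7.850e-02]
```

View pics/t22.png

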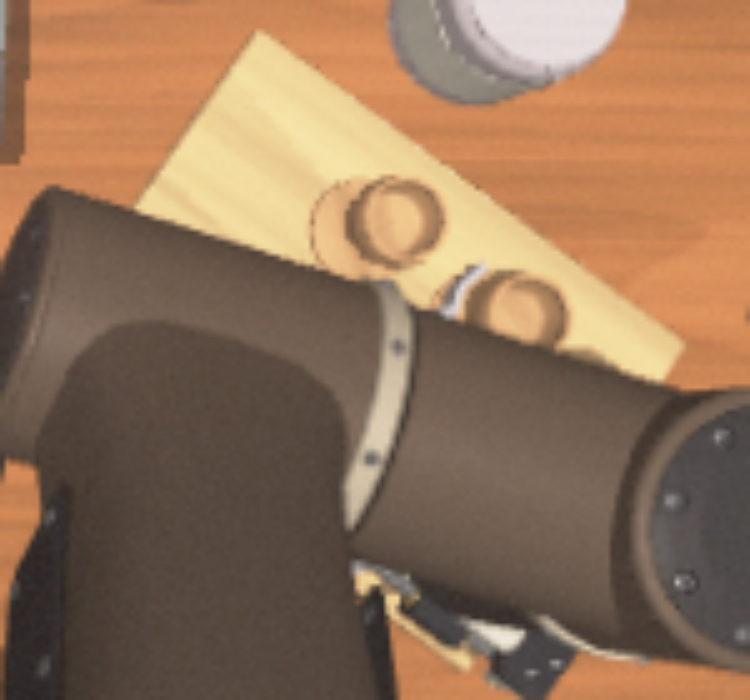

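View pics/s22.png

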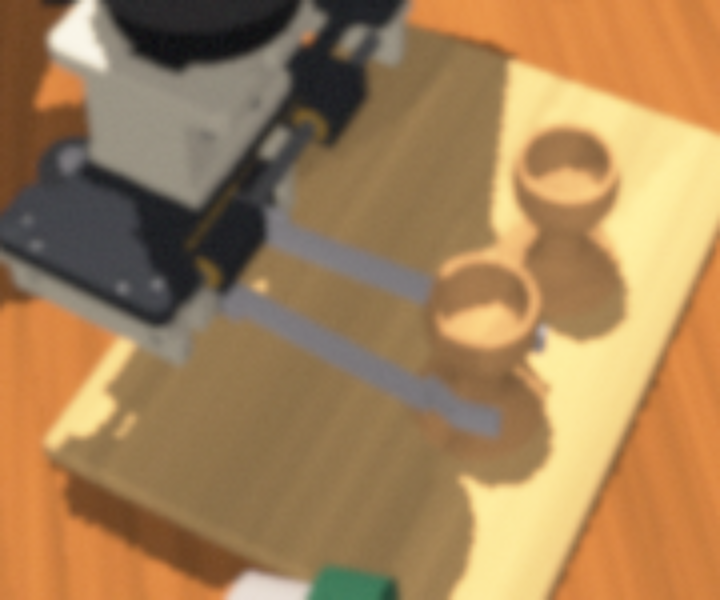

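```bash
python3 -m inch '[0,-0.001,-0.002,0,0,0,0.04, 0,0,0,0,0,0,0.036, 0,0,0,0,0,0,0.03, 0,0,0,0,0,0,0.02, 0,0,0,0,0,0,0.01, 0,0,0,0,0,0,0.01, 0,0,0,0,0,0,0.01, -0.01,0,0,0,0,0,0.01, -0.015,0,0,0,0,0,0.01, -0.02,0,0,0,0,0,0.01, -0.02,0,0,0,0,0,0.01, -0.015,0,0,0,0,0,0.01, 0,0,0,0,0,0,0.01]'; python3 - <<'E'
from h import *
go(.4258,-.329,.0470,-37);bow()
s=snap("side"); cv2.imwrite('pics/s23.png',cv2.resize(s['color'][280:480,220:420,::-1],None,fx=4,fy=3))
E
```

```text
clock: 32.58
tool_pos: [0.4261, -0.3288, 0.2939]
orientation: [54.1, 90.0, 17.3]
force: [-0.1, 0.6, -2.0]
opening: 0.034
at g [ 0.4262 -0.3288  0.1349] head -36.81 tilt [0.0006 0.0004] open 0.0340 F [-0.1  0.6 -2. ] t 32.58
shift [ 0.0879 -0.0004 -0.0002] turn [ 0.19  0.03 -0.04]
barrel top in tool [ 1.54e-01 -1.00e-04 -7.85e-02]
```

View pics/s23.png

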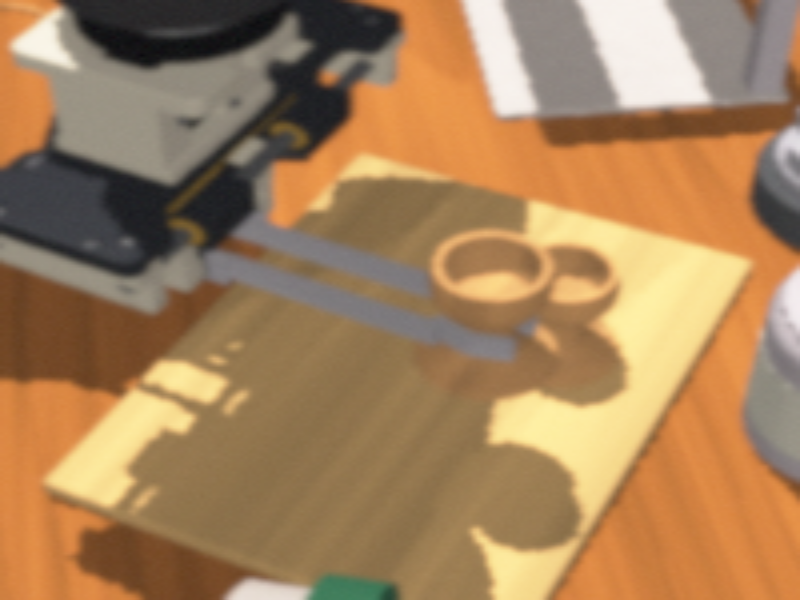

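```bash
python3 -m inch '[0,0,-0.015,0,0,0,0.01, 0,0,-0.025,0,0,0,0.01, 0,0,-0.01,-4,0,0,0.01, 0,0,0,-8,0,0,0.01, 0,0,0,-8,0,0,0.01, 0,0,0,-8,0,0,0.01, 0,0,0,-5,0,0,0.01, 0,0,0,-1,0,0,0.01, 0,0,0,0,0,0,0.01]'; python3 - <<'E'
from h import *
go(.405,.068,.0504,-2.4);bow()
E
```

```text
clock: 33.8
tool_pos: [0.3763, -0.2936, 0.2864]
orientation: [156.1, 89.1, 154.1]
force: [-0.7, -0.7, -1.6]
opening: 0.0338
at g [ 0.374  -0.2926  0.1274] head -1.95 tilt [ 0.0064 -0.0144] open 0.0338 F [-0.7 -0.7 -1.6] t 33.80
shift [0.0791 0.3619 0.0175] turn [ 0.45 -0.83 -0.36]
barrel top in tool [ 0.154  -0.0004 -0.0788]
```

```bash
python3 -m inch '[0,0.02,0.002,0.4,-0.4,-0.3,0.01, 0,0.04,0.002,0,-0.4,0,0.01, 0,0.045,0.002,0,0,0,0.01, 0,0.045,0.002,0,0,0,0.01, 0,0.045,0.002,0,0,0,0.01, 0,0.045,0.002,0,0,0,0.01, 0.01,0.045,0.002,0,0,0,0.01, 0.02,0.035,0.002,0,0,0,0.01, 0.02,0.015,0,0,0,0,0.01, 0.01,0,0,0,0,0,0.01, 0,0,0,0,0,0,0.01]'; python3 - <<'E'
from h import *
go(.405,.068,.0508,-2.4);bow()
E
```

```text
clock: 35.22
tool_pos: [0.4091, 0.0507, 0.2261]
orientation: [36.1, 89.7, 32.8]
force: [-0.0, 0.0, -1.8]
opening: 0.034
at g [0.4097 0.0511 0.0671] head -3.23 tilt [0.0029 0.0039] open 0.0340 F [-0.   0.  -1.8] t 35.23
shift [ 0.0163  0.017  -0.0051] turn [-0.83  0.23 -0.16]
barrel top in tool [ 0.154  -0.0004 -0.0788]
```

```bash
python3 -m inch '[0.008,0.008,0,-0.8,0.2,-0.2,0.01, 0.008,0.008,0,0,0,0,0.01, 0,0,0,0,0,0,0.01, 0,0,0,0,0,0,0.01]'; python3 - <<'E'
from h import *
go(.541,.063,.0508,-2.4)
s=snap("side"); cv2.imwrite('pics/s24.png',cv2.resize(s['color'][150:330,240:440,::-1],None,fx=4,fy=3.2))
t=snap("top"); cv2.imwrite('pics/t24.png',cv2.resize(t['color'][140:280,230:430,::-1],None,fx=4,fy=4))
E
```

```text
clock: 35.78
tool_pos: [0.4107, 0.0667, 0.2106]
orientation: [16.8, 89.8, 14.3]
force: [-0.2, -0.4, -1.5]
opening: 0.034
at g [0.4111 0.0669 0.0516] head -2.54 tilt [0.0009 0.0028] open 0.0340 F [-0.2 -0.4 -1.5] t 35.77
shift [0.0012 0.002  0.1304] turn [-0.14  0.16 -0.05]
```

View pics/s24.png

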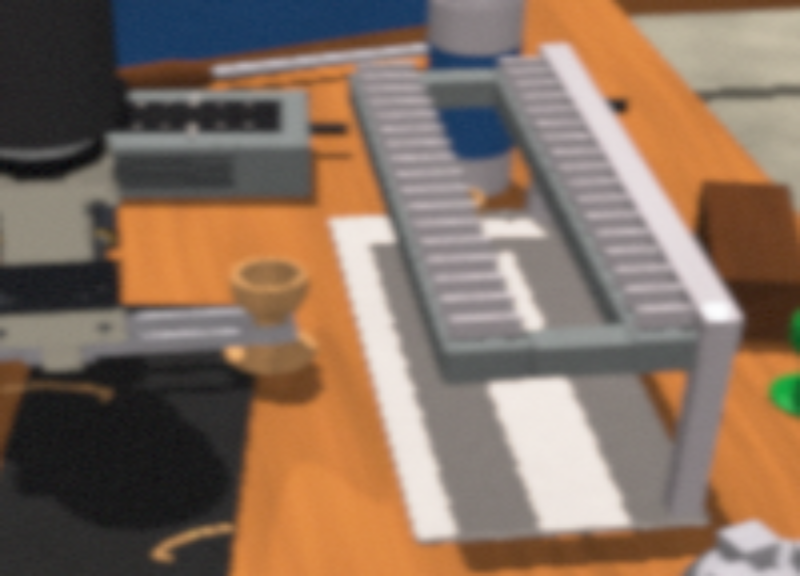

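View pics/t24.png

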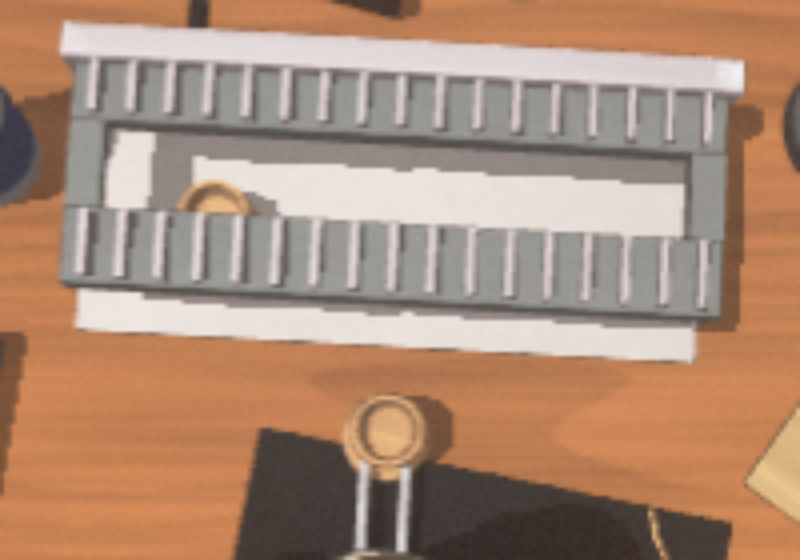

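```bash
python3 -m inch '[0,0.002,0.015,0,0,0,0.01, 0,0.001,0.025,0,0,0,0.01, 0,0,0.025,0,0,0,0.01, 0,0,0.025,0,0,0,0.01, 0,0,0.02,0,0,0,0.01, 0,0,0.012,0,0,0,0.01, 0,0,0,0,0,0,0.01]'; python3 - <<'E'
from h import *
go(.541,.063,.0408,-2.4)
E
```

```text
clock: 36.75
tool_pos: [0.5413, 0.0639, 0.2119]
orientation: [19.8, 89.6, 17.3]
force: [-0.0, -0.4, -1.0]
opening: 0.034
at g [0.5423 0.0642 0.0529] head -2.51 tilt [0.0023 0.0063] open 0.0340 F [-0.  -0.4 -1. ] t 36.75
shift [ 0.0121 -0.0009 -0.0004] turn [-0.11  0.36 -0.13]
```

```bash
python3 -m inch '[0.005,-0.001,0,0,0.35,-0.1,0.01, 0.004,0,0,0,0,0,0.01, 0,0,0,0,0,0,0.01, 0,0,0,0,0,0,0.01]'; for i in 1 2 3; do python3 -m inch '[0.0013,0,0,0,0,0,0.01, 0,0,0,0,0,0,0.01]' | grep -E "tool_pos|force" ; done; python3 - <<'E'
from h import *
go(.541,.063,.0408,-2.4)
E
```

```text
clock: 37.25
tool_pos: [0.5395, 0.0626, 0.2021]
orientation: [177.2, 89.9, 174.7]
force: [-0.6, 0.4, -1.0]
opening: 0.0336
tool_pos: [0.5394, 0.0628, 0.201]
force: [-0.4, 0.1, -1.4]
tool_pos: [0.5395, 0.0629, 0.1999]
force: [-1.6, 1.0, -1.3]
tool_pos: [0.5395, 0.0628, 0.1988]
force: [-1.7, -0.3, 2.2]
at g [0.5394 0.0629 0.0398] head -2.47 tilt [ 0.0006 -0.0004] open 0.0341 F [-1.7 -0.3  2.2] t 38.00
shift [-0.001   0.0002  0.0015] turn [-0.07 -0.03 -0.03]
```

Touchdown felt (+2 N); release and back out.

```bash
python3 -m inch '[0,0,0,0,0,0,0.036, 0,0,0,0,0,0,0.038, 0,0,0,0,0,0,0.041, 0,0,0,0,0,0,0.044, 0,0,0,0,0,0,0.044, 0,0,0,0,0,0,0.044, 0,0,-0.008,0,0,0,0.044, 0,0,-0.014,0,0,0,0.044, 0,0,-0.018,0,0,0,0.044, 0,0,-0.02,0,0,0,0.044, 0,0,-0.025,0,0,0,0.044, 0,0,-0.025,0,0,0,0.044, 0,0,-0.025,0,0,0,0.044, 0,0,-0.01,0,0,0,0.044, 0,0,0,0,0,0,0.044]'; python3 - <<'E'
from h import *
go(.541,.063,.0408,-2.4);bow()
t=snap("top"); cv2.imwrite('pics/t25.png',cv2.resize(t['color'][140:340,230:560,::-1],None,fx=2.4,fy=2.4))
E
```

```text
clock: 39.88
tool_pos: [0.3842, 0.0677, 0.1987]
orientation: [128.8, 89.9, 126.3]
force: [0.3, 0.7, -1.3]
opening: 0.044
at g [0.3841 0.0679 0.0397] head -2.45 tilt [ 0.001  -0.0008] open 0.0440 F [ 0.3  0.7 -1.3] t 39.88
shift [-0.0012  0.002   0.1569] turn [-0.05 -0.05 -0.06]
barrel top in tool [ 0.155  -0.0004 -0.0788]
```

View pics/t25.png

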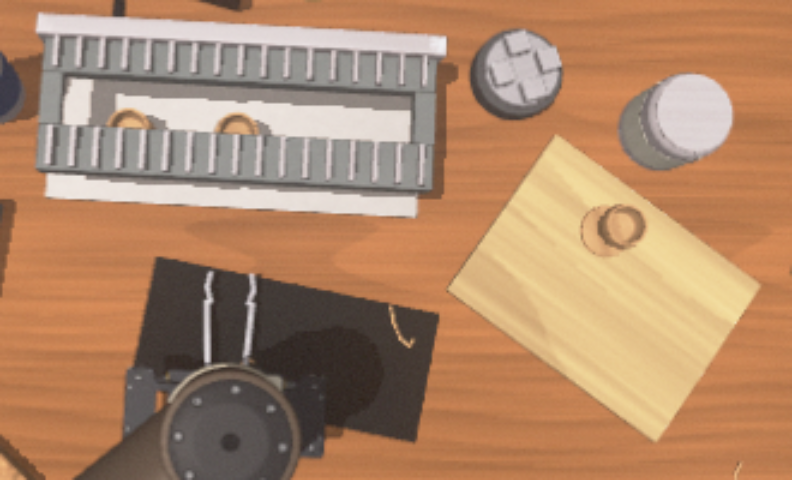

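```bash
python3 -m inch '[-0.005,-0.015,0,0,0,0,0.044, -0.005,-0.03,0,0,0,0,0.044, -0.001,-0.04,0,0,0,0,0.044, 0,-0.045,0,0,0,0,0.044, 0,-0.045,0,0,0,0,0.044, 0,-0.04,0,0,0,0,0.044, 0,-0.03,0,0,0,0,0.044, 0,-0.015,0,4,0,0,0.044, 0,0,0,6,0,0,0.044, 0,0,0,6,0,0,0.044, 0,0,0,6,0,0,0.044, 0,0,0,4,0,0,0.044, 0,0,0,1,0,0,0.044, 0,0,0,0,0,0,0.044]'; python3 - <<'E'
from h import *
go(.4038,-.2398,.0470,-31);bow()
t=snap("top"); cv2.imwrite('pics/t26.png',cv2.resize(t['color'][190:330,410:560,::-1],None,fx=5,fy=5))
E
```

```text
clock: 41.72
tool_pos: [0.3755, -0.2106, 0.2112]
orientation: [124.2, 89.9, 93.4]
force: [-0.3, 0.2, -0.8]
opening: 0.044
at g [ 0.3755 -0.2105  0.0522] head -30.77 tilt [ 0.0008 -0.0005] open 0.0440 F [-0.3  0.2 -0.8] t 41.73
shift [ 0.0051 -0.0106  0.0393] turn [ 0.23 -0.03 -0.04]
barrel top in tool [ 0.155  -0.0002 -0.0785]
```

View pics/t26.png

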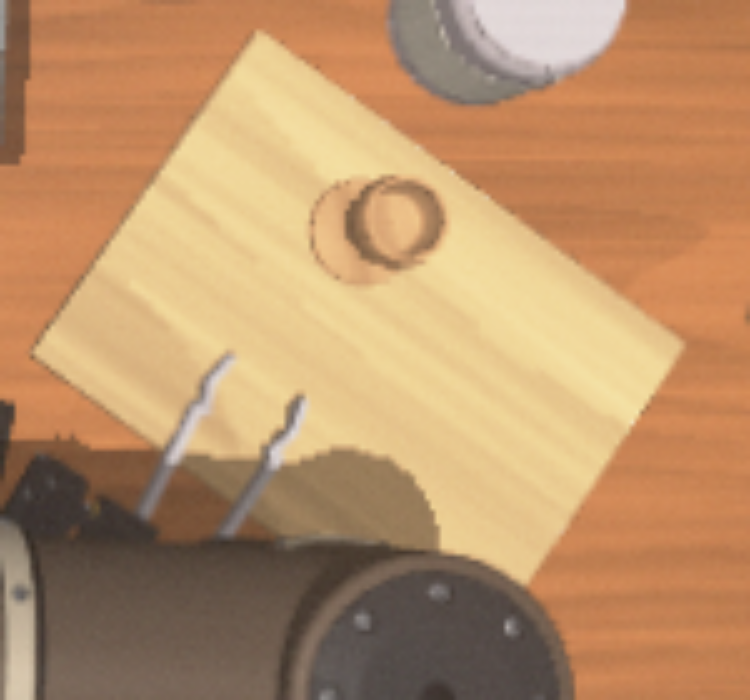

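```bash
python3 -m inch '[0.003,-0.006,0.01,0.2,0,0,0.044, 0.002,-0.004,0.015,0,0,0,0.044, 0,0,0.015,0,0,0,0.044, 0,0,0.015,0,0,0,0.044, 0,0,0.01,0,0,0,0.044, 0,0,0,0,0,0,0.044]'; python3 - <<'E'
from h import *
go(.4681,-.2785,.0470,-31);bow()
t=snap("top"); cv2.imwrite('pics/t27.png',cv2.resize(t['color'][190:330,410:560,::-1],None,fx=5,fy=5))
s=snap("side"); cv2.imwrite('pics/s27.png',cv2.resize(s['color'][330:480,220:400,::-1],None,fx=4,fy=4))
E
```

```text
clock: 42.58
tool_pos: [0.4309, -0.2559, 0.2054]
orientation: [109.9, 90.0, 79.0]
force: [-0.5, 0.0, -1.2]
opening: 0.0438
at g [ 0.431  -0.2558  0.0464] head -30.87 tilt [ 0.0007 -0.0002] open 0.0438 F [-0.5  0.  -1.2] t 42.58
shift [-0.0006 -0.0004  0.0435] turn [ 0.13 -0.01 -0.04]
barrel top in tool [ 0.1549 -0.0002 -0.0785]
```

View pics/t27.png

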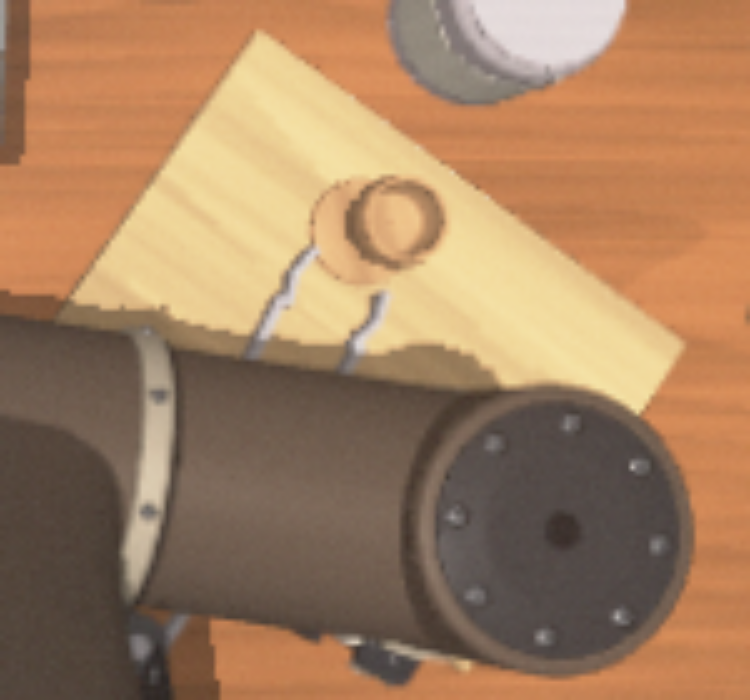

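View pics/s27.png

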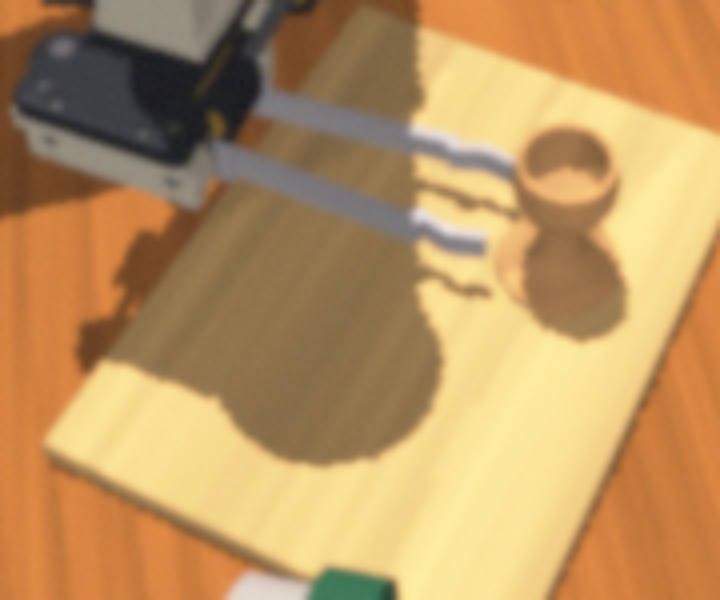

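```bash
python3 -m inch '[0,0,0.01,0,0,0,0.044, 0,0,0.014,0,0,0,0.044, 0,0,0.011,0,0,0,0.044, 0,0,0.004,0,0,0,0.044, 0,0,0,0,0,0,0.044]'; python3 - <<'E'
from h import *
go(.4681,-.2785,.0470,-31);bow()
s=snap("side"); cv2.imwrite('pics/s28.png',cv2.resize(s['color'][330:480,220:400,::-1],None,fx=4,fy=4))
E
```

```text
clock: 43.35
tool_pos: [0.4657, -0.2765, 0.2058]
orientation: [100.3, 90.0, 69.5]
force: [0.7, -0.2, -1.1]
opening: 0.044
at g [ 0.4658 -0.2764  0.0468] head -30.82 tilt [ 0.0008 -0.0001] open 0.0440 F [ 0.7 -0.2 -1.1] t 43.35
shift [-0.0002 -0.0005  0.0031] turn [ 0.18 -0.01 -0.04]
barrel top in tool [ 0.155  -0.0002 -0.0785]
```

View pics/s28.png

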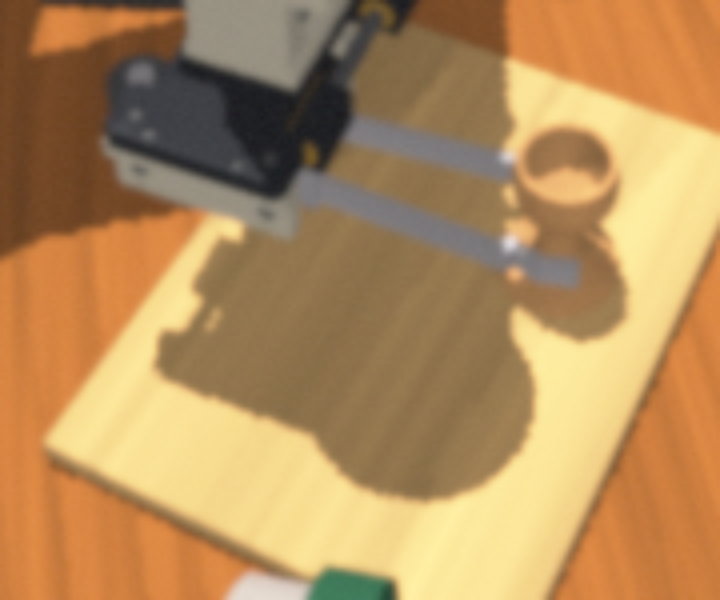

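```bash
python3 -m inch '[0,0,0.006,0,0,0,0.044, 0,0,0,0,0,0,0.044, 0,0,0,0,0,0,0.04, 0,0,0,0,0,0,0.036, 0,0,0,0,0,0,0.03, 0,0,0,0,0,0,0.02, 0,0,0,0,0,0,0.01, 0,0,0,0,0,0,0.01, 0,0,0,0,0,0,0.01, -0.01,0,0,0,0,0,0.01, -0.015,0,0,0,0,0,0.01, -0.02,0,0,0,0,0,0.01, -0.02,0,0,0,0,0,0.01, 0,0,0,0,0,0,0.01]'; python3 - <<'E'
from h import *
go(.4681,-.2785,.0470,-31);bow()
s=snap("side"); cv2.imwrite('pics/s29.png',cv2.resize(s['color'][280:480,220:420,::-1],None,fx=4,fy=3))
E
```

```text
clock: 45.2
tool_pos: [0.4703, -0.2794, 0.2766]
orientation: [43.7, 89.9, 12.9]
force: [-0.2, 0.7, -0.9]
opening: 0.034
at g [ 0.4705 -0.2793  0.1176] head -30.79 tilt [0.0012 0.0012] open 0.0340 F [-0.2  0.7 -0.9] t 45.20
shift [ 0.0706 -0.0004 -0.0024] turn [ 0.21  0.07 -0.07]
barrel top in tool [ 0.1543 -0.0002 -0.0785]
```

View pics/s29.png

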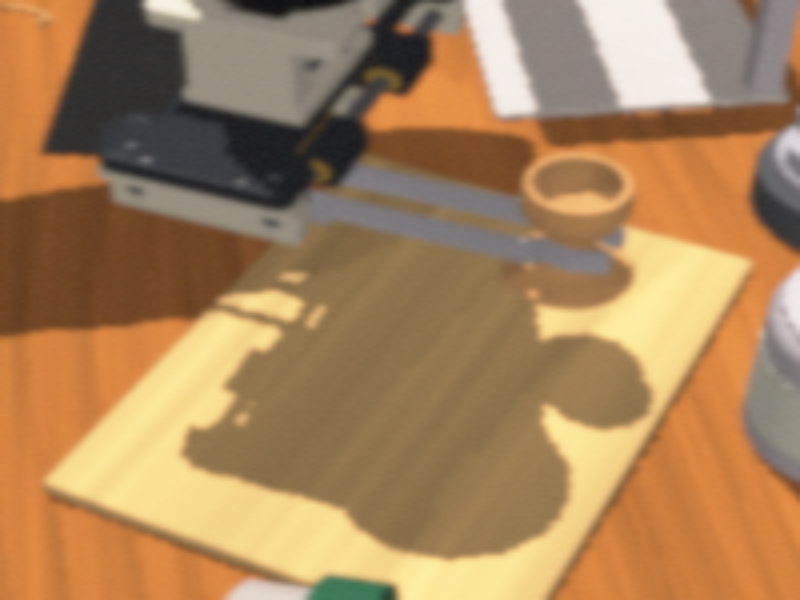

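```bash
python3 -m inch '[0,0,-0.015,0,0,0,0.01, 0,0,-0.03,0,0,0,0.01, 0,0,-0.025,-3,0,0,0.01, 0,0,-0.01,-6,0,0,0.01, 0,0,0,-7,0,0,0.01, 0,0,0,-7,0,0,0.01, 0,0,0,-4,0,0,0.01, 0,0,0,-1,0,0,0.01, 0,0,0,0,0,0,0.01]'; python3 - <<'E'
from h import *
go(.405,-.037,.0508,-2.4);bow()
E
```

```text
clock: 46.42
tool_pos: [0.3893, -0.2344, 0.2686]
orientation: [162.3, 89.1, 160.2]
force: [0.6, -0.1, -1.7]
opening: 0.0341
at g [ 0.3869 -0.2336  0.1096] head -2.10 tilt [ 0.0048 -0.0151] open 0.0341 F [ 0.6 -0.1 -1.7] t 46.42
shift [0.0596 0.1976 0.0093] turn [ 0.29 -0.86 -0.27]
barrel top in tool [ 0.1543 -0.0004 -0.0788]
```

```bash
python3 -m inch '[0,0.02,0.002,0.3,-0.4,-0.3,0.01, 0,0.04,0.003,0,-0.4,0,0.01, 0,0.045,0.003,0,0,0,0.01, 0.01,0.045,0,0,0,0,0.01, 0.02,0.03,0,0,0,0,0.01, 0.02,0.01,0,0,0,0,0.01, 0.006,0,0,0,0,0,0.01, 0,0,0,0,0,0,0.01, 0,0,0,0,0,0,0.01]'; python3 - <<'E'
from h import *
go(.5367,-.0419,.0508,-2.4);bow()
E
```

```text
clock: 47.6
tool_pos: [0.4068, -0.04, 0.212]
orientation: [0.8, 89.9, -2.2]
force: [-0.1, -0.6, -0.8]
opening: 0.0343
at g [ 0.4071 -0.04    0.053 ] head -3.01 tilt [0.    0.002] open 0.0343 F [-0.1 -0.6 -0.8] t 47.60
shift [0.0025 0.0049 0.1298] turn [-0.61  0.12 -0.  ]
barrel top in tool [ 0.1543 -0.0004 -0.0788]
```

```bash
python3 -m inch '[0.001,0.003,0.015,-0.6,0,0,0.01, 0,0.001,0.025,0,0,0,0.01, 0,0,0.025,0,0,0,0.01, 0,0,0.025,0,0,0,0.01, 0,0,0.02,0,0,0,0.01, 0,0,0.012,0,0,0,0.01, 0,0,0,0,0,0,0.01]'; python3 - <<'E'
from h import *
go(.5367,-.0419,.0408,-2.4)
s=snap("side"); cv2.imwrite('pics/s30.png',cv2.resize(s['color'][150:350,240:440,::-1],None,fx=4,fy=3))
E
```

```text
clock: 48.52
tool_pos: [0.5385, -0.0431, 0.2136]
orientation: [10.1, 89.5, 7.7]
force: [-0.4, -0.6, -1.8]
opening: 0.0339
at g [ 0.5399 -0.0429  0.0546] head -2.42 tilt [0.0016 0.0088] open 0.0339 F [-0.4 -0.6 -1.8] t 48.52
shift [ 0.0138  0.0011 -0.002 ] turn [-0.02  0.5  -0.09]
```

View pics/s30.png

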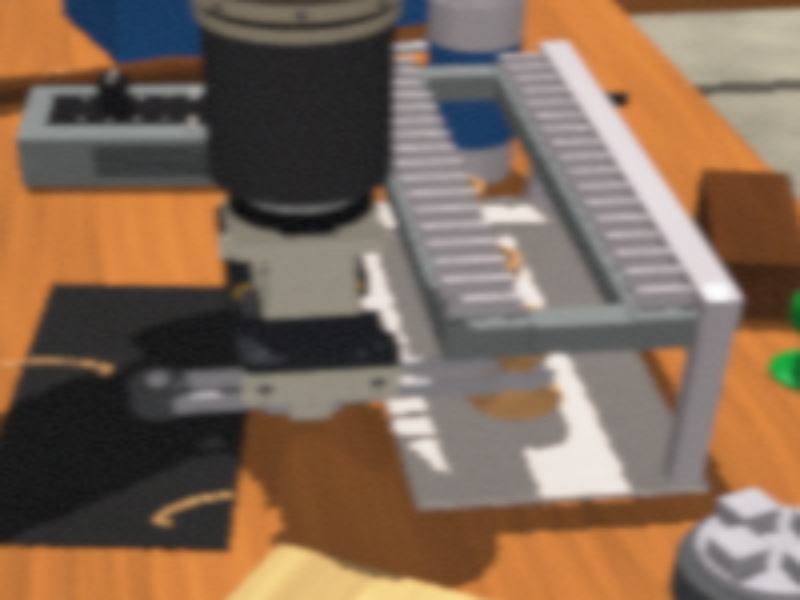

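```bash
python3 -m inch '[0.006,0.001,0,0,0.45,-0.1,0.01, 0.004,0,0,0,0,0,0.01, 0,0,0,0,0,0,0.01, 0,0,0,0,0,0,0.01]'; for i in 1 2; do python3 -m inch '[0.0013,0,0,0,0,0,0.01, 0,0,0,0,0,0,0.01]' | grep -E "tool_pos|force" ; done; python3 - <<'E'
from h import *
go(.5367,-.0419,.0408,-2.4)
E
```

```text
clock: 49.08
tool_pos: [0.5361, -0.042, 0.2028]
orientation: [-163.6, 89.9, -166.0]
force: [-0.8, -0.0, -1.3]
opening: 0.0339
tool_pos: [0.536, -0.042, 0.2017]
force: [0.2, -0.6, -2.2]
tool_pos: [0.5361, -0.0419, 0.2004]
force: [-0.6, -0.2, -1.4]
at g [ 0.536  -0.042   0.0414] head -2.39 tilt [-0.0002 -0.0006] open 0.0344 F [-0.6 -0.2 -1.4] t 49.58
shift [0.0006 0.0001 0.0006] turn [ 0.01 -0.04  0.01]
```

```bash
for i in 1 2; do python3 -m inch '[0.0009,0,0,0,0,0,0.01, 0,0,0,0,0,0,0.01]' | grep -E "tool_pos|force" ; done
```

```text
tool_pos: [0.5362, -0.042, 0.1996]
force: [-1.7, -0.5, 0.6]
tool_pos: [0.5362, -0.042, 0.199]
force: [-1.1, 0.0, 1.2]
```

```bash
python3 -m inch '[0,0,0,0,0,0,0.036, 0,0,0,0,0,0,0.038, 0,0,0,0,0,0,0.041, 0,0,0,0,0,0,0.044, 0,0,0,0,0,0,0.044, 0,0,0,0,0,0,0.044, 0,0,-0.008,0,0,0,0.044, 0,0,-0.014,0,0,0,0.044, 0,0,-0.018,0,0,0,0.044, 0,0,-0.02,0,0,0,0.044, 0,0,-0.025,0,0,0,0.044, 0,0,-0.025,0,0,0,0.044, 0,0,-0.025,0,0,0,0.044, 0,0,-0.01,0,0,0,0.044, 0,0,0,0,0,0,0.044]'; python3 - <<'E'
from h import *
go(.5367,-.0419,.0408,-2.4);bow()
t=snap("top"); cv2.imwrite('pics/t31.png',cv2.resize(t['color'][140:280,230:430,::-1],None,fx=4,fy=4))
s=snap("side"); cv2.imwrite('pics/s31.png',cv2.resize(s['color'][150:350,240:440,::-1],None,fx=4,fy=3))
E
```

```text
clock: 51.95
tool_pos: [0.3805, -0.0368, 0.1988]
orientation: [145.2, 90.0, 142.8]
force: [0.4, -0.4, -0.5]
opening: 0.044
at g [ 0.3804 -0.0368  0.0398] head -2.39 tilt [ 0.0003 -0.0005] open 0.0440 F [ 0.4 -0.4 -0.5] t 51.95
shift [-0.0011  0.0015  0.1563] turn [ 0.01 -0.03 -0.02]
barrel top in tool [ 0.1553 -0.0004 -0.0787]
```

View pics/t31.png

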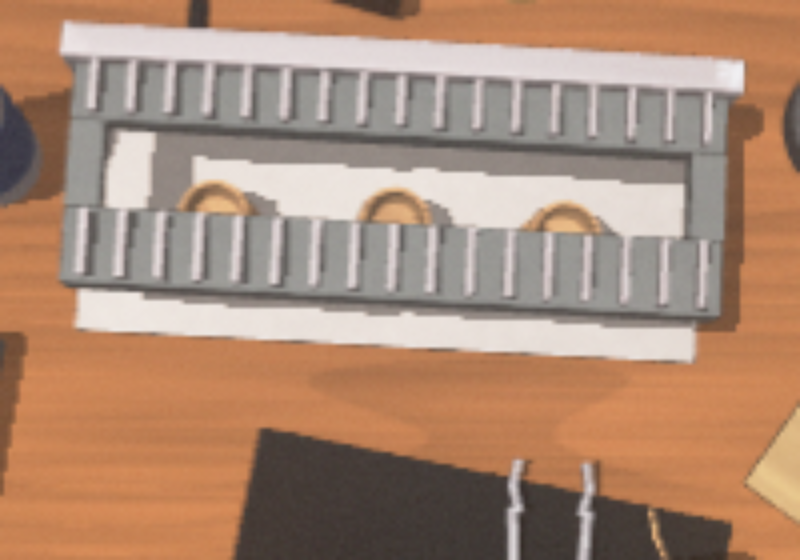

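View pics/s31.png

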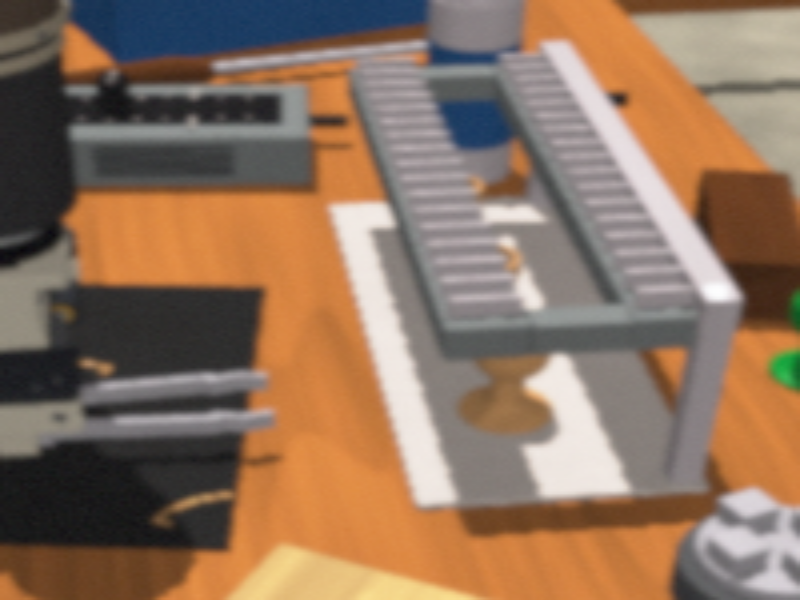

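```bash
python3 -m inch '[-0.005,0,0,-3,0,0,0.044, -0.005,0,0.005,-6,0,0,0.044, 0,0,0.005,-8,0,0,0.044, 0,0,0,-8,0,0,0.044, 0,0,0,-8,0,0,0.044, 0,0,0,-8,0,0,0.044, 0,0,0,-8,0,0,0.044, 0,0,0,-8,0,0,0.044, 0,0,0,-8,0,0,0.044, 0,0,0,-7,0,0,0.044, 0,0,0,-3,0,0,0.044, 0,0,0,0,0,0,0.044]'; python3 - <<'E'
from h import *
go(.4386,-.025,.045,78.8);bow()
E
```

```text
clock: 53.6
tool_pos: [0.4022, -0.0349, 0.2075]
orientation: [-150.7, 89.9, -75.8]
force: [0.4, -0.6, -1.3]
opening: 0.0442
at g [ 0.4023 -0.035   0.0485] head 74.87 tilt [-0.0005 -0.0008] open 0.0442 F [ 0.4 -0.6 -1.3] t 53.60
shift [ 0.0035 -0.0325  0.019 ] turn [-3.93 -0.05  0.02]
barrel top in tool [ 0.1553 -0.0002 -0.0795]
```

```bash
python3 -m inch '[0,-0.015,0.008,-3.9,0,0,0.044, 0,-0.018,0.009,0,0,0,0.044, 0.004,0,0,0,0,0,0.044, 0.006,0,0,0,0,0,0.044, 0.006,0,0,0,0,0,0.044, 0,0,0,0,0,0,0.044, 0,0,0,0,0,0,0.044]'; python3 - <<'E'
from h import *
go(.4386,-.025,.0255,78.8);bow()
E
```

```text
clock: 54.52
tool_pos: [0.438, -0.0263, 0.1895]
orientation: [135.3, 89.8, -146.3]
force: [-0.4, 0.7, -0.4]
opening: 0.0439
at g [ 0.4376 -0.0266  0.0305] head 78.47 tilt [ 0.0021 -0.0022] open 0.0439 F [-0.4  0.7 -0.4] t 54.52
shift [ 0.005  -0.0003  0.0015] turn [-0.33 -0.12 -0.12]
barrel top in tool [ 1.554e-01 -1.000e-04 -7.950e-02]
```

```bash
python3 -m inch '[0.0045,0,0,0,-0.1,-0.1,0.044, 0,0,0,0,0,0,0.044, 0,0,0,0,0,0,0.048, 0,0,0,0,0,0,0.052, 0,0,0,0,0,0,0.056, 0,0,0,0,0,0,0.06, 0,0,0,0,0,0,0.07, 0,0,0,0,0,0,0.07]'; python3 - <<'E'
from h import *
go(.4386,-.025,.0255,78.8);bow()
snap("wrist","w32")
E
```

```text
clock: 55.58
tool_pos: [0.4383, -0.0263, 0.1854]
orientation: [-65.4, 89.9, 13.0]
force: [-0.8, -0.2, -0.2]
opening: 0.069
at g [ 0.4385 -0.0262  0.0264] head 78.48 tilt [-0.0012  0.0005] open 0.0690 F [-0.8 -0.2 -0.2] t 55.58
shift [ 0.0009 -0.0001  0.0013] turn [-0.32  0.03  0.07]
barrel top in tool [ 1.54e-01 -1.00e-04 -7.96e-02]
```

View pics/w32.png

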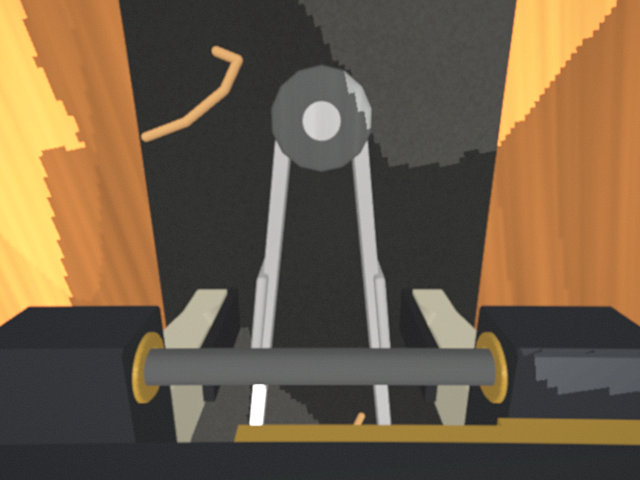

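```bash
python3 -m inch '[-0.02,0,0,0,0,0,0.07, -0.04,0,0,0,0,0,0.07, -0.05,0,0,0,0,0,0.07, -0.05,0,0,0,0,0,0.07, -0.02,0,0,0,0,0,0.07, 0,0,0.05,0,0,0,0.07, 0,0,0.05,0,0,0,0.07, 0,0,0.05,0,0,0,0.07, 0,0,0.05,0,0,0,0.07, 0,0,0.05,0,0,0,0.07, 0,0,0.05,0,0,0,0.07, 0,0,0,0,0,0,0.07, 0,0,0,0,0,0,0.07]'; python3 - <<'E'
from h import *
go(.463,.3795,.20,83.2)
snap("wrist","w33")
t=snap("top","t33")
cv2.imwrite('pics/t33c.png',cv2.resize(t['color'][140:330,230:430,::-1],None,fx=4,fy=3.1))
E
```

```text
clock: 57.3
tool_pos: [0.4985, 0.276, 0.372]
orientation: [-50.7, 89.9, 27.6]
force: [-0.6, -0.1, -0.5]
opening: 0.0699
at g [0.4988 0.2761 0.213 ] head 78.34 tilt [-0.0015  0.0012] open 0.0699 F [-0.6 -0.1 -0.5] t 57.30
shift [0.0131 0.0557 0.0942] turn [-4.86  0.07  0.09]
```

View pics/w33.png

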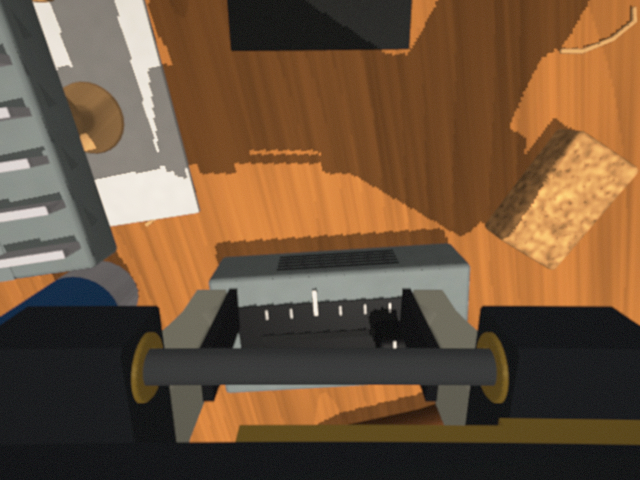

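View pics/t33c.png

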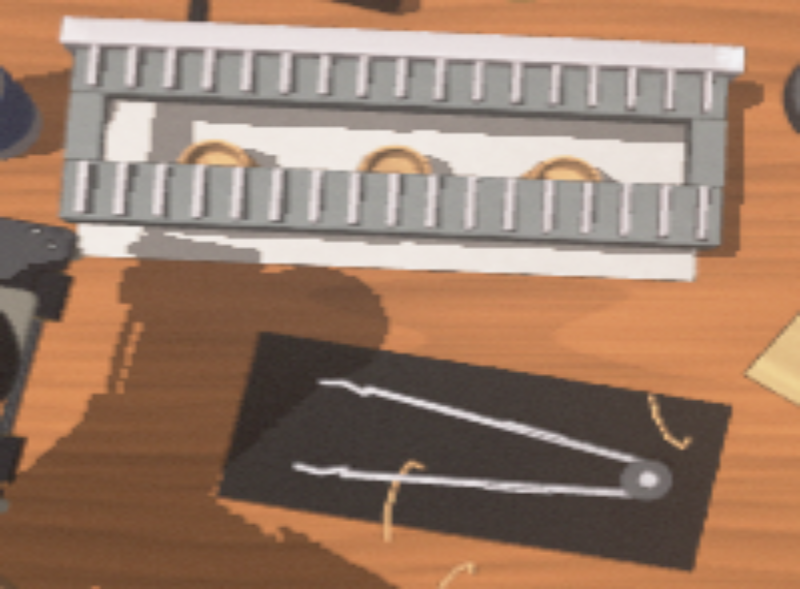

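```bash
python3 - <<'E'
from h import *
s=snap("wrist"); I=s["color"][:,:,::-1]
cv2.imwrite("pics/w33c.png",cv2.resize(I[235:395,200:480],None,fx=2.85,fy=2.85))
P=cloud(s)
M=(P[...,2]>.083)&(P[...,2]<.1); M[:280]=0; M[345:]=0; M[:,:360]=0; M[:,410:]=0
Q=P[M]; print(len(Q), Q.min(0),Q.max(0),Q.mean(0))
print(atz(s,[(315,289),(315,316)],.056))
E
```

```text
232 [0.45508004 0.36515823 0.08300194] [0.47348199 0.37149798 0.09382472] [0.46352261 0.36723232 0.08838445]
[[0.51417497 0.33024687 0.056     ]
 [0.51915933 0.35403014 0.056     ]]
```

View pics/w33c.png

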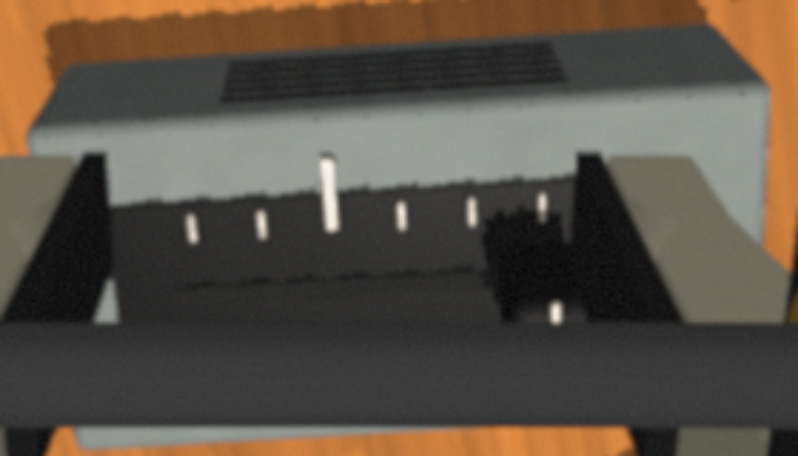

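```bash
python3 -m inch '[0,0.01,0.04,-4.8,0,0,0.07, 0,0.01,0.05,0,0,0,0.07, 0,0.01,0.05,0,0,0,0.07, 0,0,0,0,0,0,0.07, 0,0,0,0,0,0,0.07, 0,0,0,0,0,0,0.07]'; python3 - <<'E'
from h import *
go(.463,.3795,.20,83.2)
s=snap("wrist","w34"); I=s["color"][:,:,::-1]
E
```

```text
clock: 58.2
tool_pos: [0.4898, 0.4152, 0.3752]
orientation: [-40.4, 89.7, 42.4]
force: [0.7, -0.8, -0.5]
opening: 0.0698
at g [0.4905 0.4158 0.2162] head 82.80 tilt [-0.0034  0.004 ] open 0.0698 F [ 0.7 -0.8 -0.5] t 58.20
shift [ 0.016   0.0222 -0.0388] turn [-0.4   0.23  0.19]
```

View pics/w34.png

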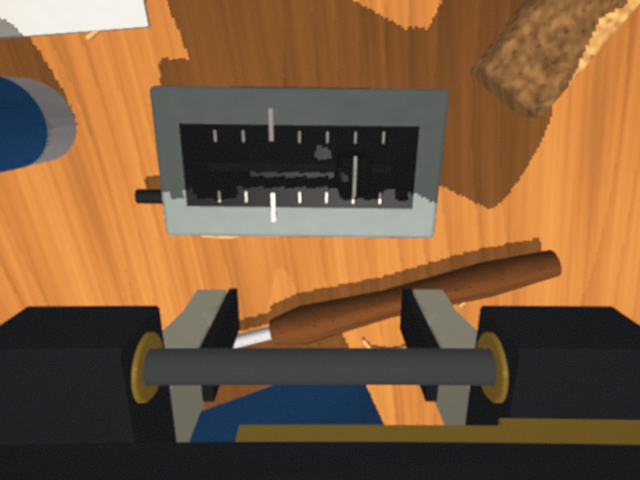

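```bash
python3 - <<'E'
from h import *
s=snap("wrist"); go(.463,.3795,.20,83.2)
I=s["color"][:,:,::-1]
cv2.imwrite("pics/w34c.png",cv2.resize(I[80:245,140:460],None,fx=2.5,fy=2.5))
b=atz(s,[(151,87),(447,90),(434,237),(167,236)],.055); print(b.round(4),b.mean(0).round(4)); 
for i,j in((1,0),(2,3),(2,1),(3,0)):
    e=b[j]-b[i]; print(np.linalg.norm(e).round(4),np.degrees(np.arctan2(e[1],e[0])).round(2))
l=atz(s,[(270.5,108),(270,140),(273,192),(274,222)],.056); print(l.round(4),l.mean(0))
k=atz(s,[(355,155),(353.5,197)],.091); print(k.round(4),k.mean(0))
P=cloud(s);M=(P[...,2]>.08)&(P[...,2]<.1); M[:100]=0;M[230:]=0;M[:,:300]=0;M[:,:300]=0;M[:,420:]=0
Q=P[M];print(len(Q),Q.min(0),Q.max(0),Q.mean(0))
E
```

```text
at g [0.4905 0.4158 0.2163] head 82.79 tilt [-0.0035  0.0042] open 0.0700 F [0.5 0.2 0.3] t 58.30
shift [ 0.0161  0.0223 -0.0389] turn [-0.41  0.24  0.2 ]
[[0.5946 0.3072 0.055 ]
 [0.3919 0.3345 0.055 ]
 [0.4045 0.4409 0.055 ]
 [0.6102 0.4144 0.055 ]] [0.5003 0.3742 0.055 ]
0.2045 -7.66
0.2073 -7.34
0.1072 -96.76
0.1083 -98.25
[[0.515  0.3307 0.056 ]
 [0.5189 0.3522 0.056 ]
 [0.5229 0.39   0.056 ]
 [0.5259 0.4132 0.056 ]] [0.52067053 0.37153512 0.056     ]
[[0.4617 0.3658 0.091 ]
 [0.4654 0.393  0.091 ]] [0.46353783 0.37941666 0.091     ]
1328 [0.45147414 0.3651349  0.08062249] [0.47548278 0.3925134  0.09382318] [0.46369373 0.37790894 0.09090487]
```

View pics/w34c.png

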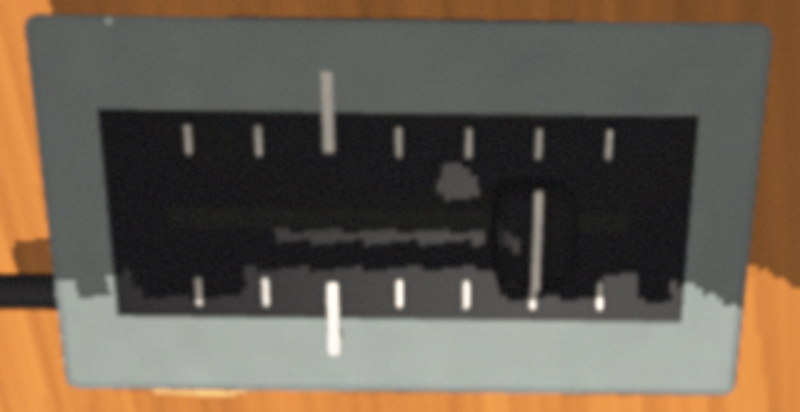

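```bash
python3 - <<'E'
from h import *
go(.4636,.3785,.083,82.6)
E
python3 -m inch '[0,0.011,-0.02,0.2,0.2,0.2,0.06, 0,0.011,-0.019,0,0,0,0.06, 0.03,0,0,0,0,0,0.06, 0.04,0,0,0,0,0,0.06, 0.02,0,0,0,0,0,0.06, 0,0,0,0,0,0,0.06, 0,0,0,0,0,0,0.06]'; python3 - <<'E'
from h import *
go(.4636,.3785,.083,82.6)
snap("wrist","w35")
E
```

```text
at g [0.4905 0.4158 0.2163] head 82.79 tilt [-0.0035  0.0042] open 0.0700 F [0.5 0.2 0.3] t 58.30
shift [ 0.1331  0.022  -0.0403] turn [0.19 0.24 0.2 ]
clock: 59.18
tool_pos: [0.464, 0.3739, 0.2869]
orientation: [-27.3, 89.6, 55.0]
force: [-0.3, -0.6, 0.7]
opening: 0.06
at g [0.4646 0.3748 0.1279] head 82.28 tilt [-0.003   0.0059] open 0.0600 F [-0.3 -0.6  0.7] t 59.17
shift [0.0449 0.0011 0.0042] turn [-0.32  0.34  0.17]
```

View pics/w35.png

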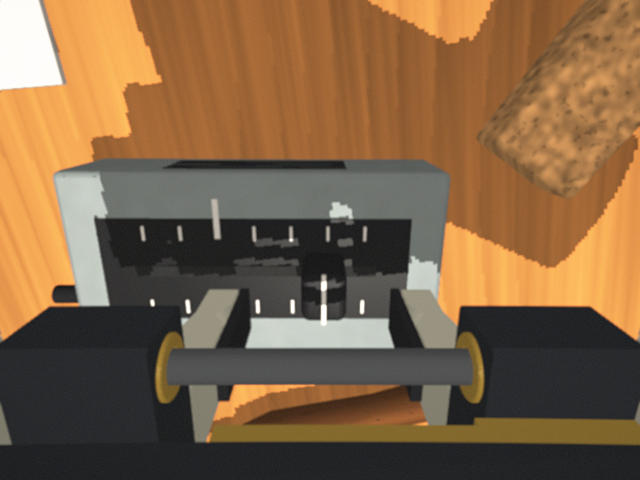

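Knob pointer at (324,290), midway between the fingers (320). Descend and pinch it.

```bash
python3 -m inch '[0.02,0.001,0.004,-0.3,0.3,0.2,0.06, 0.015,0,0,0,0,0,0.06, 0.005,0,0,0,0,0,0.06, 0,0,0,0,0,0,0.06]'; python3 - <<'E'
from h import *
go(.4636,.3785,.083,82.6)
E
```

```text
clock: 59.72
tool_pos: [0.4638, 0.3788, 0.2459]
orientation: [-7.6, 89.9, 75.0]
force: [0.2, 0.4, 0.4]
opening: 0.0594
at g [0.4639 0.3791 0.0869] head 82.60 tilt [-0.0003  0.0025] open 0.0594 F [0.2 0.4 0.4] t 59.73
shift [ 0.0039  0.0001 -0.0003] turn [0.   0.14 0.02]
```

```bash
python3 -m inch '[0.003,0,0,0,0,0,0.045, 0,0,0,0,0,0,0.03, 0,0,0,0,0,0,0.02, 0,0,0,0,0,0,0.02, 0,0,0,0,0,0,0.02, 0,0,0,0,0,0,0.02]'; python3 - <<'E'
from h import *
go(.5207,.3712,.083,82.6)
E
```

```text
clock: 60.48
tool_pos: [0.4639, 0.379, 0.2437]
orientation: [-14.0, 89.8, 68.6]
force: [0.7, 1.6, -1.2]
opening: 0.0218
at g [0.4641 0.3796 0.0847] head 82.60 tilt [-0.001  0.004] open 0.0218 F [ 0.7  1.6 -1.2] t 60.48
shift [ 0.0017 -0.0573 -0.0004] turn [-0.    0.23  0.06]
```

```bash
python3 -m inch '[0,-0.01,0,0,0,0,0.02, 0,-0.015,0,0,0,0,0.02, 0,-0.015,0,0,0,0,0.02, 0,-0.01,0,0,0,0,0.02, 0,0,0,0,0,0,0.02, 0,0,0,0,0,0,0.02]'; python3 - <<'E'
from h import *
go(.5207,.3712,.083,82.6)
E
```

```text
clock: 61.22
tool_pos: [0.5179, 0.3716, 0.2437]
orientation: [-13.6, 89.8, 68.9]
force: [-1.5, -0.1, 1.8]
opening: 0.0216
at g [0.5181 0.3722 0.0847] head 82.52 tilt [-0.0009  0.0037] open 0.0216 F [-1.5 -0.1  1.8] t 61.23
shift [ 0.0017 -0.0028 -0.0001] turn [-0.08  0.21  0.05]
```

```bash
python3 -m inch '[0,-0.003,0,0,0,0,0.02, 0,0,0,0,0,0,0.02, 0,0,0,0,0,0,0.02]'; python3 - <<'E'
from h import *
go(.5207,.3712,.083,82.6)
snap("wrist","w36")
E
```

```text
clock: 61.6
tool_pos: [0.5207, 0.3713, 0.2437]
orientation: [-19.0, 89.8, 63.5]
force: [-0.8, -1.2, -0.3]
opening: 0.0219
at g [0.5209 0.3718 0.0847] head 82.57 tilt [-0.0012  0.0036] open 0.0219 F [-0.8 -1.2 -0.3] t 61.60
shift [ 0.0017 -0.0001 -0.0001] turn [-0.03  0.2   0.07]
```

View pics/w36.png

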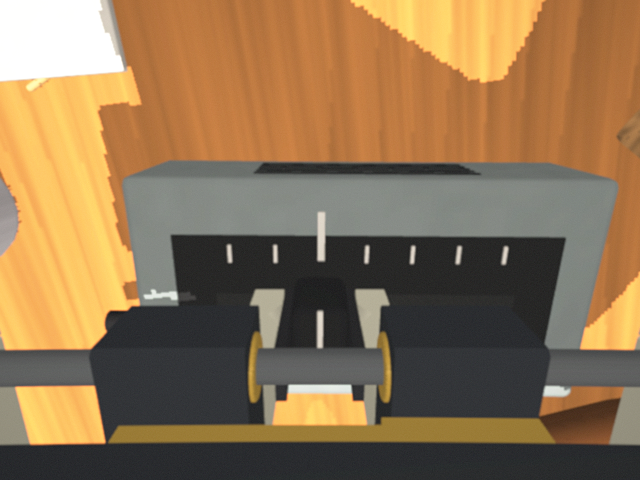

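```bash
python3 -m inch '[0,0,0,0,0,0,0.03, 0,0,0,0,0,0,0.045, 0,0,0,0,0,0,0.06, 0,0,0,0,0,0,0.06, -0.02,0,0,0,0,0,0.06, -0.04,0,0,0,0,0,0.06, -0.04,0,0,0,0,0,0.06, -0.03,0,0,0,0,0,0.06, 0,0,0.02,0,0,0,0.06, 0,0,0.02,0,0,0,0.06, 0,0,0,0,0,0,0.06, 0,0,0,0,0,0,0.06]'; python3 - <<'E'
from h import *
s=snap("wrist","w37")
l=atz(s,[(0,0)],.056)
t=snap("top","t37"); si=snap("side","s37")
p=proj(s,[(.5207,.3716,.091),(.515,.3307,.056),(.5259,.4132,.056)]); print(p)
P=cloud(s);M=(P[...,2]>.085)&(P[...,2]<.1)
Q=P[M];Q=Q[(abs(Q[:,0]-.52)<.06)&(abs(Q[:,1]-.375)<.05)];print(len(Q),(Q.min(0)+Q.max(0))/2,Q.mean(0))
# cup check from top cloud under lamp
T=cloud(t); L=np.array([.674,.0575]); a=np.radians(-2.4); ex=np.array([np.cos(a),np.sin(a)]); ey=np.array([-ex[1],ex[0]])
for c in [(213,180),(395,188),(563,203)]:
    q=atz(t,[(c[0]/4+230-.4,c[1]/4+140-.4)],.078)[0]; d=q[:2]-L; print("rim back edge lamp x,y",(d@ex).round(4),(d@ey).round(4),"centre x ~",(d@ex-.023).round(4))
E
```

```text
clock: 63.15
tool_pos: [0.525, 0.413, 0.3746]
orientation: [98.8, 89.9, -178.5]
force: [-0.4, 0.5, 0.3]
opening: 0.0597
[[317.25246279 173.83812825]
 [317.89798551 106.61110348]
 [317.63946271 221.11767403]]
1278 [0.52090588 0.37080904 0.0896049 ] [0.52070712 0.37027837 0.0912319 ]
rim back edge lamp x,y 0.0092 0.1114 centre x ~ -0.0138
rim back edge lamp x,y 0.0099 0.0001 centre x ~ -0.0131
rim back edge lamp x,y 0.006 -0.103 centre x ~ -0.017
```

View pics/w37.png

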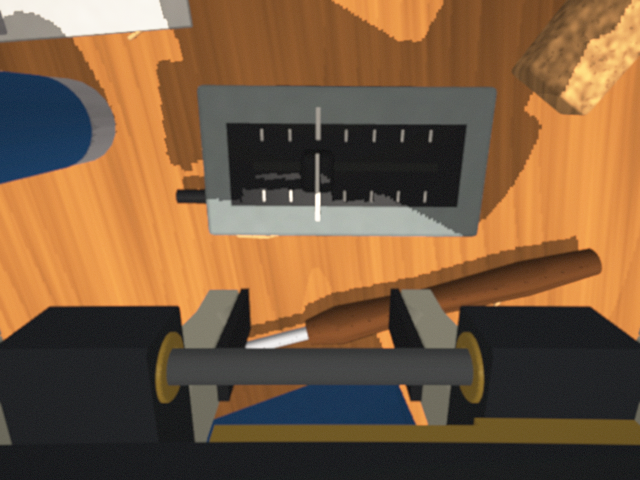

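View pics/t37.png

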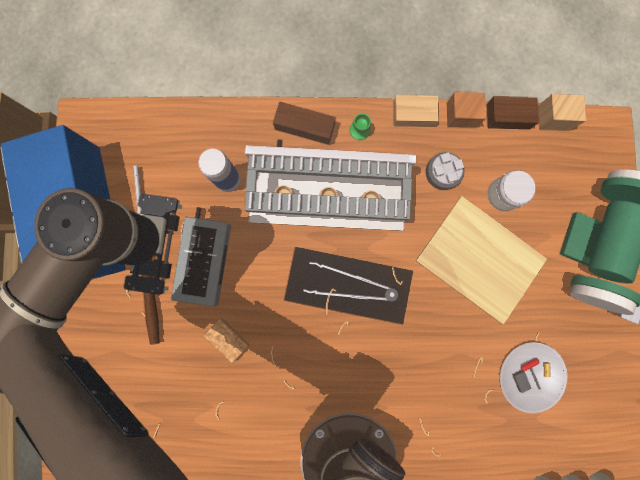

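View pics/s37.png

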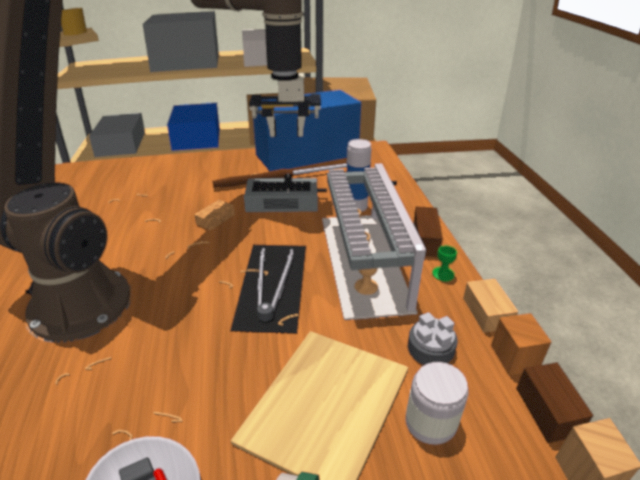

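```bash
python3 -c "
from plant import ctrl
print(ctrl.close_job())"
```

```text
the job is handed in; nothing more can be done
None
```

The job is done and handed in at about 63 s of the 210 s. Three cups were on the board. Using only the tongs, I stood all three upright on the lamp's base plate. I then laid the tongs on the mat and slid the dimmer to its long line with the gripper.

**Last checks:**
- **Cups:** the rims seen through the slot put the centres at about x −14, −13 and −17 mm and y +111, 0 and −103 mm from the plate's centre. That is within the 42 and 160 mm limits and well apart. All three looked upright.
- **Dimmer:** the knob's line falls on the long line in the wrist picture. The depth reading puts the knob within about 1 mm of the mark.
- **Tongs:** they lie on the mat in the top and side pictures, which show nothing else moved.

**What went wrong on the way:**
- **Tongs slipping:** when first carried at 46 mm they tipped about 5° in the fingers. I levelled and re-aligned them on the mat, then carried them at 44 mm.
- **A cup shifting:** the first cup moved about 4 cm before I gripped it. The jaws were near it at the end of that move, but I found no sign that they touched it and took it for the announced knock. I measured its new place before gripping.
- **Camera disagreement:** the top and side cameras differed by a few mm on the cup positions, up to about 1 cm on one. The jaws had room for that.

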